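Load the lacquer curing box and close it up

TASK

Put the long rectangular lacquer plaque from its sloping stand into the wooden curing box: lower it in the gripper, level and inlay up, and set it down, without dropping it, across both bearer strips, near the middle of the box and lengthwise from front to back. Then shut the lid fully without slamming it, and after that swing the steel clamp bar all the way down onto the lid. Leave the round plaque and the other things on the bench where they are.

Things in the scene. Friction and masses are not known exactly. Their poses are not given: they have to be found in the camera images.
- plaque: The thing to load: a loose rectangular dark grey lacquer plaque, 90 (x) x 56 (y) x 14 (z) mm, about 0.14 kg, with a white eggshell zigzag inlay on its top (+z) face. Origin at the centre of its underside; x along its length, y across its width, z out of the inlaid face. At the start it lies on the slope of stand_long, its x axis pointing up the slope.
- stand_long: Fixed drying stand with the rectangular plaque. Origin under the centre of its base board (150 x 130 x 8 mm, x by y); front faces -x. A slope board 36 mm wide (y), 125 mm long rises to +x at 35 deg; the plaque's underside centre rests 62 mm above the origin, its low end on two brass pins 8 mm thick, 11 mm tall. The plaque overhangs the slope board by 10 mm each side.
- guard_edge (a point): Middle of the front bar of the open wooden guard frame over stand_long, 182 mm above the bench, right above the plaque's middle. Axes as the stand. The frame is of 8 mm bars, 126 mm wide in y, runs 86 mm back (+x), stands on two 10 mm posts at x = +82, y = +-58 mm. It bars the gripper from straight above: go in from the front, square to the slope, and out the same way.
- stand_round: A second stand of the same make (same frame, sizes, guard), that holds the round plaque. Which of the two stands is the left one varies. Not to be used.
- roundel: Round lacquer plaque, diameter 72 mm, 14 mm thick, on stand_round. Origin at the centre of its underside, z out of the inlaid face. To be left alone.
- curebox: Fixed open-topped wooden curing box, outside 170 (x) x 200 (y) x 75 (z) mm, walls and floor 10 mm thick. Origin at the centre of its underside, z up, front faces -x, lid hinge along its far (+x) rim. A clamp bracket stands 18 mm out from the middle of the front wall, up to z = 105 mm.
- bearers (a point): Middle of the inside of the box at the level of the bearer tops, 22 mm above the box's origin; axes as the box. Two wooden bearer strips lie along y on the inner floor, 10 mm wide, 12 mm high, at x = -28 and +28 mm. The plaque belongs across both: underside centre near this point, its length along x.
- lid (a joint): Angle of the lid (rad): 0 is fully shut on the rim, growing as it opens; 1.57 is upright; starts at 1.6 to 1.75, stop at 1.9. The hinge is stiff: the lid stays where it is left. A wooden board, 176 mm from hinge to free edge, 208 mm wide, 11 mm thick, 0.25 kg; shut, its top is 86.5 mm above the box's origin.
- lid_hinge (a point): Point on the hinge line of the lid, mid-width, at the level of the lid's underside when shut (x = +85, z = 75.5 mm in the box's frame). Its z axis is normal to the lid's outer face (up when shut) and its -x axis points from the hinge to the lid's free edge.
- lid_edge (a point): Point on the lid's outer face (top face when shut) at the middle of its free edge, 176 mm from the hinge line. Same axes as lid_hinge.
- clamp (a joint): Angle of the clamp bar (rad): 0 is fully down, lying level across the front edge of the shut lid; growing as it swings up and towards the front. It starts open at 1.6 to 1.8, about upright; its stop is at 1.95. It stays where it is left.
- clamp_pivot (a point): Point on the clamp bar's pivot axis (parallel to the box's y), at x = -100, y = 0, z = 98 mm in the box's frame. Its x axis points along the bar to its free end, z is normal to the bar's upper face (up when down on the lid).
- clamp_tip (a point): Centre of the free end of the clamp bar, 92 mm from the pivot. The bar is flat steel, 14 mm wide (y), 8 mm thick, with a round end 24 mm across and a rubber foot. Same axes as clamp_pivot.
- jar: Bystander: closed amber glass jar, 52 mm across, 65 mm tall, origin at its underside.
- bowl: Bystander: terracotta bowl of eggshell, 110 mm across, 40 mm tall, origin at its underside.
- mug: Bystander: white mug, 76 mm across, 90 mm tall, origin at its underside.
- brush: Bystander: flat brush lying on the bench, 170 mm long, origin under its middle.
- knife: Bystander: spatula lying on the bench, 190 mm long, origin under its middle.
Mind the look-alikes: they are no part of the job. What is shaped like the plaque but yellow is not meant.

How it is judged:
By the outcome, as a careful person would: the job done as asked, in the order asked, and still so for the second after the job is handed in, with the robot touching nothing.
It also fails if it takes over 64 s, if anything falls off the work surface, if the arm or the gripper's body presses on something with over 40 N, if the wrist force passes 120 N, or if a joint passes its speed limit or range.

ROBOT

A 6-joint arm with a two-finger parallel gripper is mounted at the origin on the work surface. World frame = base frame: x ahead of the robot, y to its left, z up, the work surface at z = 0. Lengths are in m, angles in degrees, forces in N, time in s.
With the tool pointing down it reaches from about 0.375 to 0.9 m from the base axis. Payload 3.1 kg.
Tool frame: the origin (TCP) lies at the very end of the fingers, on their centre line; the grasp point (between the pads) lies 19 mm behind it (bot.tcp_to_grasp is the distance from the TCP to the grasp point, in m); z points along the fingers, y is the line along which they close (so a half turn about z gives the same grasp; the last joint's range is limited). The gripper opens to 87 mm and grips with 3 to 60 N. Pads are 19 mm wide; open, the fingers measure 117 mm over their backs; the gripper's body (75 mm by 190 mm) begins 51 mm behind the grasp point.
Start: joints at [54.574, 30.224, 82.088, -0, 67.689, -10.227], TCP at [0.266, 0.566, 0.223] pointing down, gripper open.
Joint ranges: [-176.69, 176.69], [-43.24, 126.21], [12.49, 139.97], [-82, 262], [0, 151.66], [-163.58, 163.58]. Speed limits (degrees/s): [159.86, 159.86, 180, 180, 180, 180].

INTERFACE

Orientations are given as a 3x3 rotation matrix whose columns are the frame's x, y, z axes.
In Python, from rig import telemetry, capture, camera_info, job, bot gives the robot as it stands. The module is installed in compiled form; this text tells all that it offers.
- The arm moves only by the tool carry_out, never from a script. Its argument "deltas" is a list that holds one entry, the list of rows, each a list of 7 numbers: the shift along the tool's x, y, z scaled (see below), then the turn, a rotation vector about the tool's x, y, z scaled (see below), then the closure, from -1 (fully open) to 1 (shut). In form: [[[dx, dy, dz, ax, ay, az, claw], ...]]. A call has exactly 10 rows; each row is the pose to reach, as a shift and turn from the pose commanded when the call began, along the tool's axes at that moment, turning the shorter way round; what a row does not reach only later rows make up. The controller multiplies each number of a shift by 15 cm and each number of a turn by 360 degrees. A row lasts 1/12 s, in which the tool goes at most 41.7 mm and 7.16 degrees, less where a joint would pass 70% of its speed; a pose out of reach is approached as far as the arm can. A call with a number of a shift or a turn outside -1 to 1 is refused whole. A call with a gripper value outside its range is refused whole. The fingers move at their own pace and stop on an object; the grip force is fixed at half the most. Time passes only in rows, so rows that repeat a pose let the fingers close, or fill a call up. It gives the time, the measured TCP pose, the force, the opening and the grip force at its end, in the units of the state.
- telemetry.read_state(): the state, without advancing time (a new reading comes with each control period).
- capture(name): name is "side" or "top"; returns the picture (384x512x3 uint8, red, green, blue); there is no depth.
- camera_info(name): a dict with "mtx" (3x3 intrinsics, pixels), "cam_to_world" (4x4, takes a point from camera to world coordinates). Camera axes: x right, y down, z forward; pixel columns grow to the right and rows downward; lengths in m; the calibration is good to about 2 mm. A picture is of the moment at which its call begins. camera_info takes no time and is no camera call.
- job.hand_in(): hands the job in; it is judged then, once.
The state is a dict: "time_s": time; "joint_positions": joint angles; "qvel": joint speeds; "tau": joint torques, N m; "position": TCP position; "tcp_rot": TCP orientation; "force": force on the tool from outside, world axes, zero at the start; "moment": the same for the moment, N m; "opening": opening from 0.0 (shut) to 1.0 (fully open); "grasp_force": force on a finger pad.
Only numpy, scipy, OpenCV 4.12 (cv2) and the standard library are available. Lean on these libraries where they do the work, as an engineer would, in place of code of your own. Each camera call takes 0.05 s, during which the arm holds its last target. There are 200 camera calls.

## Working session

There is one attempt and no reset: what is moved stays moved. The work goes in short steps, Python scripts to look and compute and a tool call to move; the robot and the scene stay as the last step left them, time stands still between calls to the robot, and variables do not carry over. Pictures are saved under pics/ and viewed, at most 13 in all, crops included, and the job is handed in when it is done.

Besides the shell and the picture viewer there is one more tool, called after ">>>" by a JSON object that holds its "method" and its "body", one argument or row to a line. carry_out: Moves the arm, as the interface text tells. Its arguments: {"type":"object","properties":{"deltas":{"type":"array","items":{"type":"array","items":{"type":"array","items":{"type":"number"}}}}},"required":["deltas"]}

```bash
mkdir -p pics
python3 - <<'E'
from rig import telemetry, capture, camera_info, job, bot
import cv2,numpy as np
for n in("top","side"):
    im=capture(n); cv2.imwrite(f"pics/{n}0.png",cv2.resize(im[:,:,::-1],None,fx=1.5,fy=1.5,interpolation=cv2.INTER_CUBIC)); cv2.imwrite(f"/tmp/{n}0.png",im[:,:,::-1])
    c=camera_info(n); print(n,np.round(c["mtx"],2).tolist(),np.round(c["cam_to_world"],4).tolist())
s=telemetry.read_state(); print(s, [a for a in dir(bot) if a[0]!='_'], bot.tcp_to_grasp)
E
```

```text
top [[363.61, 0.0, 251.82], [0.0, 363.61, 192.78], [0.0, 0.0, 1.0]] [[0.0164, -0.9924, 0.1217, 0.3754], [-0.9999, -0.0159, 0.0053, -0.0682], [-0.0034, -0.1217, -0.9926, 1.3147], [0.0, 0.0, 0.0, 1.0]]
side [[461.35, 0.0, 249.25], [0.0, 461.35, 194.23], [0.0, 0.0, 1.0]] [[0.8327, -0.3597, 0.4209, 0.0073], [-0.5533, -0.5702, 0.6073, -0.8056], [0.0215, -0.7386, -0.6738, 0.9592], [0.0, 0.0, 0.0, 1.0]]
{'time_s': 0.1, 'joint_positions': array([ 5.45730665e+01,  3.02740718e+01,  8.21492615e+01,  8.90852721e-04,
        6.76880055e+01, -1.02267671e+01]), 'qvel': array([ 0.0178385 , -0.1329599 , -0.1486662 , -0.02487156,  0.05231321,
        0.00759025]), 'tau': array([-5.15244865e-04, -4.40987277e+01, -1.77151090e+01,  6.34186040e-02,
        5.33896952e-02, -5.11087057e-05]), 'position': array([0.26569301, 0.56499217, 0.22166364]), 'tcp_rot': array([[-9.04823092e-01,  4.25786186e-01, -1.13814044e-03],
       [ 4.25787556e-01,  9.04821793e-01, -1.57511113e-03],
       [ 3.59153708e-04, -1.90980296e-03, -9.99998112e-01]]), 'force': array([ 0.62834137,  0.0058558 , -0.32440335]), 'moment': array([-0.02019144,  0.01251653, -0.02561404]), 'grasp_force': 0.0, 'opening': 0.9966966416234525} ['PlanningError', 'tcp_to_grasp'] 0.0187
```

View pics/top0.png

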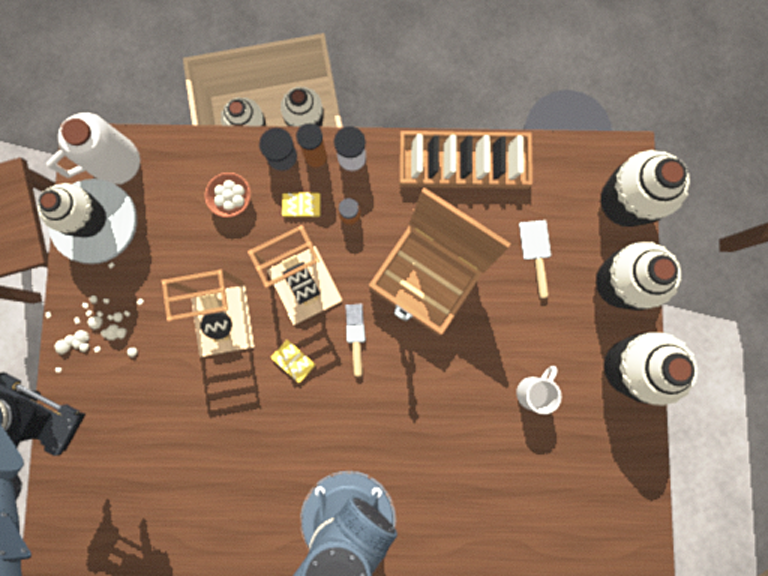

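View pics/side0.png

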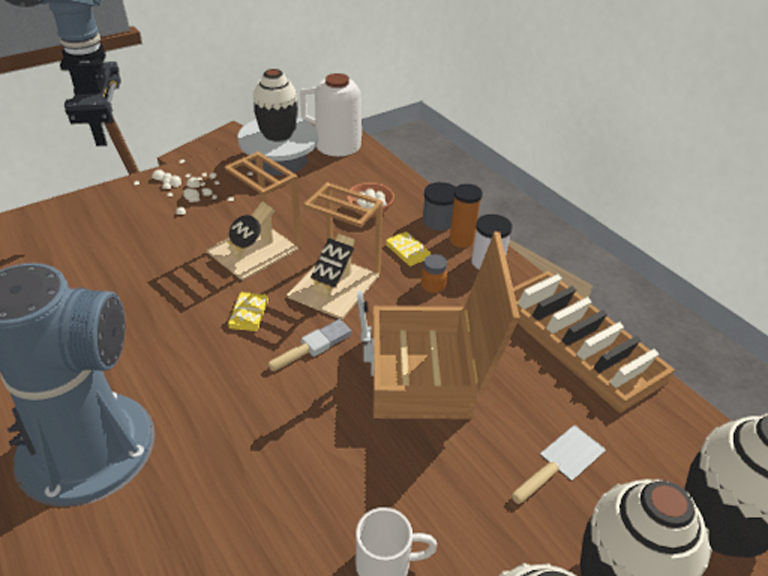

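Candidates in the top view (shown ×1.5):
- Dark rectangular plaque on the right stand, (300,285).
- Round plaque, (215,325).
- Yellow plaques, (292,362) and (300,205).
- Rack plaques, around (465,158).

The dark rectangle with the white zigzag at (300,285) fits the description. I'll check it in close crops.

Run:
```python
import cv2,numpy as np
t=cv2.imread('/tmp/top0.png');s=cv2.imread('/tmp/side0.png')
def crop(im,x,y,w,h,k):
    o=cv2.resize(im[y:y+h,x:x+w],None,fx=k,fy=k,interpolation=cv2.INTER_CUBIC)
    for i in range(0,w,10): cv2.line(o,(i*k,0),(i*k,8 if (x+i)%50 else 20),(255,0,255),1)
    for i in range(0,h,10): cv2.line(o,(0,i*k),(8 if (y+i)%50 else 20,i*k),(255,0,255),1)
    return o
cv2.imwrite('pics/A.png',np.hstack([crop(t,160,140,80,95,5),crop(s,190,120,80,95,5)]))
cv2.imwrite('pics/B.png',np.hstack([crop(t,240,120,100,130,4),crop(s,240,150,100,130,4)]))
```

```text
(no output)
```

View pics/A.png

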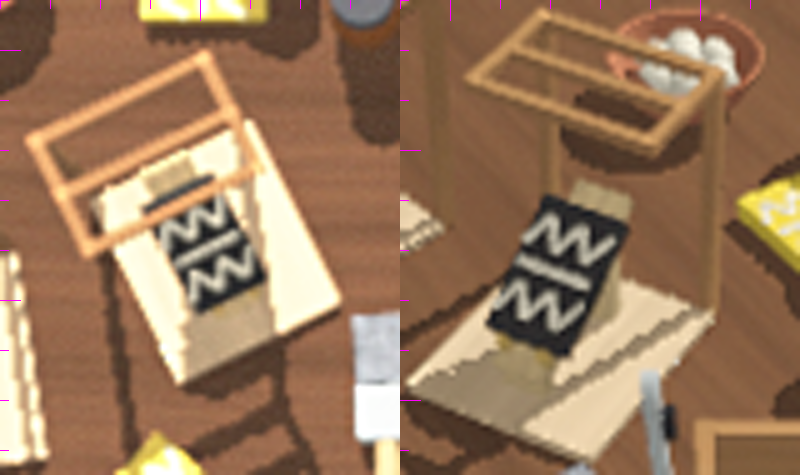

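View pics/B.png

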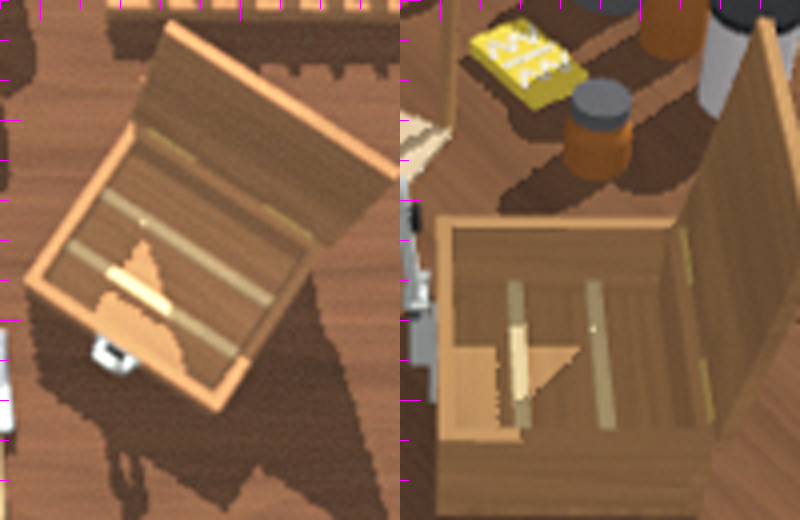

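Crop A confirms the choice: a rectangular dark grey plaque with a white zigzag on the slope of the right-hand stand. Crop B shows the open box, with its lid upright and the clamp at the front. Next I'll fit the poses from corner pixels in both views.

```bash
cat > h.py <<'E'
import numpy as np, cv2
from scipy.optimize import least_squares
from rig import camera_info
CI={n:camera_info(n) for n in("top","side")}
def proj(n,P):
    c=CI[n]; T=np.linalg.inv(c["cam_to_world"]); P=np.atleast_2d(P)
    q=P@T[:3,:3].T+T[:3,3]; return (q[:,:2]/q[:,2:])*c["mtx"][0,0]+c["mtx"][:2,2]
def pose(x,y,a): 
    return lambda p:np.atleast_2d(p)@np.array([[np.cos(a),-np.sin(a),0],[np.sin(a),np.cos(a),0],[0,0,1]]).T+[x,y,0]
E
python3 - <<'E'
from h import *
mm=1e-3; s35,c35=np.sin(np.radians(35)),np.cos(np.radians(35))
A=lambda u,v,side:np.array([u/5+(190 if side else 160),v/5+(120 if side else 140)])-0.5+.1
B=lambda u,v,side:np.array([u/4+240,v/4+(150 if side else 120)])-0.5+.125
base=lambda x,y:(lambda p:[x*75,y*65,8])
plq=lambda x,y:(lambda p:[p[3]*1000+x*45*c35-14*s35,y*28,62+x*45*s35+14*c35])
gd=lambda x,y:(lambda p:[p[4]*1000+(-4 if x<0 else 86),y*63,186])
st=[("top",base(-1,1),180,383),("top",base(-1,-1),340,300),("top",base(1,-1),250,122),
("side",base(-1,1),8,383),("side",base(-1,-1),195,460),("side",base(1,-1),315,312),
("top",plq(-1,1),200,311),("top",plq(-1,-1),265,280),("top",gd(-1,1),88,256),("top",gd(-1,-1),266,172),("top",gd(1,1),28,138),("top",gd(1,-1),208,50),
("side",plq(1,1),147,193),("side",plq(1,-1),231,230),
("side",gd(-1,1),66,80),("side",gd(-1,-1),255,155),("side",gd(1,1),142,9),("side",gd(1,-1),323,72)]
def res(p): 
    W=pose(*p[:3]); return np.concatenate([proj(n,W(np.array(f(p))*mm))[0]-A(u,v,n=="side") for n,f,u,v in st])
r=least_squares(res,[.55,.05,.4,0,0],loss="soft_l1")
print("stand",np.round(r.x,4),"yaw",np.degrees(r.x[2])); print(np.round(r.fun.reshape(-1,2),1).tolist())
bx=lambda x,y,z:(lambda p:[x*85,y*100,z])
def lid(t,y,n): # t along, n normal
    return lambda p:[85-t*np.cos(p[3])+n*np.sin(p[3]),y*104,75.5+t*np.sin(p[3])+n*np.cos(p[3])]
bb=[("top",bx(-1,1,75),25,280),("top",bx(-1,-1,75),218,410),
("side",bx(-1,1,75),38,216),("side",bx(-1,-1,75),38,440),("side",bx(-1,-1,0),38,516),
("top",lid(176,1,0),168,24),("top",lid(176,-1,0),392,178),("side",lid(176,1,0),360,20)]
def res2(p):
    W=pose(*p[:3]); return np.concatenate([proj(n,W(np.array(f(p))*mm))[0]-B(u,v,n=="side") for n,f,u,v in bb])
r2=least_squares(res2,[.59,-.2,-.6,1.67],loss="soft_l1")
print("box",np.round(r2.x,4),"yaw",np.degrees(r2.x[2])); print(np.round(r2.fun.reshape(-1,2),1).tolist())
S,Bx=r.x,r2.x
# overlay
out=[]
for n,(x,y,w,h) in (("top",(160,120,180,130)),("side",(190,120,165,170))):
    k=4 if 0 else 400/w; k=2.2*1.0 if 0 else k
    im=cv2.imread(f"/tmp/{n}0.png")[y:y+h,x:x+w]; k=4.4 if n=="top" else 3.5
    im=cv2.resize(im,None,fx=k,fy=k,interpolation=cv2.INTER_CUBIC)
    def L(W,pts,c):
        q=((proj(n,W(np.array(pts)*mm))-[x,y]+.5)*k).astype(int); cv2.polylines(im,[q.reshape(-1,1,2)],True,c,1)
    R=lambda f,p:[f(a,b)(p) for a,b in((-1,-1),(1,-1),(1,1),(-1,1))]
    W=pose(*S[:3]); L(W,R(base,S),(255,0,0));L(W,R(plq,S),(0,0,255));L(W,R(gd,S),(0,255,0))
    W=pose(*Bx[:3]); L(W,R(lambda a,b:bx(a,b,75),Bx),(255,0,0)); L(W,R(lambda a,b:bx(a,b,0),Bx),(255,255,0)); L(W,[lid(t,y_,0)(Bx) for t,y_ in((0,1),(176,1),(176,-1),(0,-1))],(0,0,255))
    for xb in(-28,28): L(W,[[xb+i*5,j*90,22] for i,j in((-1,-1),(1,-1),(1,1),(-1,1))],(0,255,0))
    for ph,c in((1.6,(0,0,255)),(1.8,(255,0,255))):L(W,[[-100,0,98],[-100+104*np.cos(ph),0,98+104*np.sin(ph)]],c)
    cv2.imwrite(f"pics/ov_{n}.png",im[:,:800][:600])
np.save("fit.npy",np.array([*S,*Bx]))
E
```

```text
stand [0.5446 0.1163 0.484  0.0016 0.0007] yaw 27.728589140777988
[[0.2, -0.1], [0.6, 0.2], [0.4, -0.6], [0.0, -0.2], [-0.5, -0.6], [-0.2, 0.1], [-0.0, 0.8], [1.3, -0.2], [0.3, 1.2], [0.9, 0.1], [0.1, -0.4], [0.0, -0.4], [0.1, -0.7], [-0.6, -2.3], [-0.9, 0.5], [-0.6, -1.2], [0.3, -0.4], [1.1, -0.7]]
box [ 0.5542 -0.1706 -0.5794  1.7576] yaw -33.19593783969163
[[-0.2, 0.0], [0.2, 0.2], [-0.1, -0.1], [0.4, -0.2], [-0.2, -0.4], [-0.4, 0.7], [1.7, 0.2], [0.4, -0.8]]
```

View pics/ov_top.png

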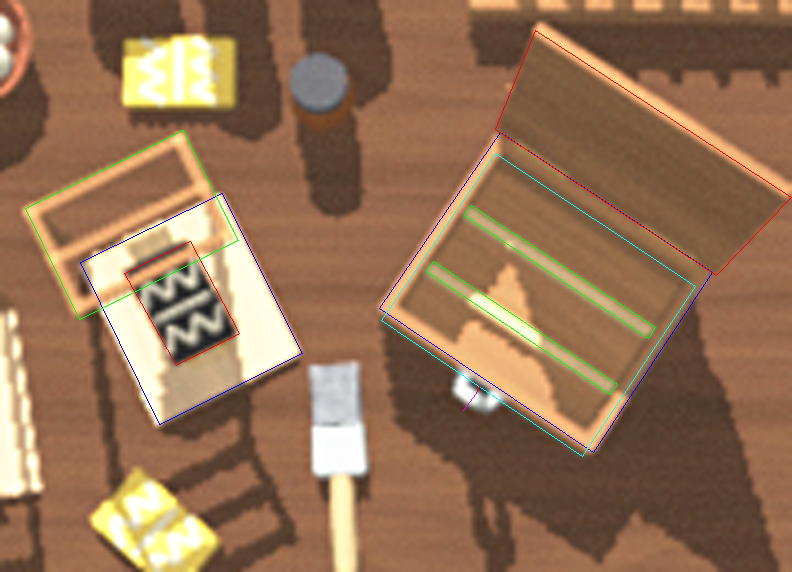

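View pics/ov_side.png

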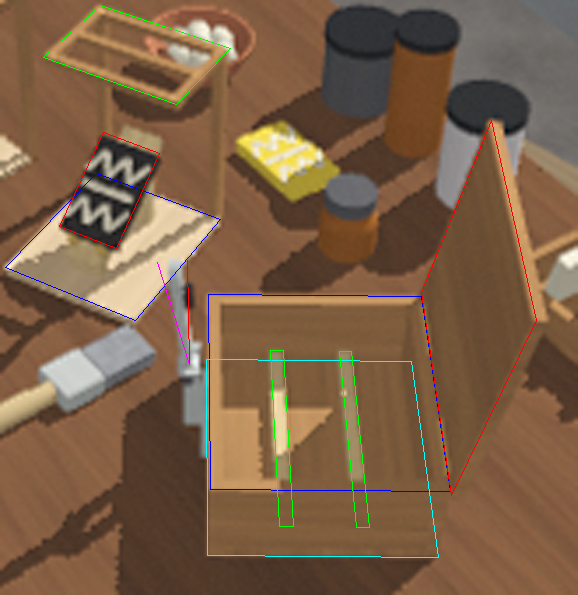

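The overlays match well: stand at (0.545, 0.116) with yaw 27.7°, box at (0.554, −0.171) with yaw −33.2°, lid at 1.76 rad and clamp at about 1.63 rad. I'll write a small planner that turns world waypoints into rows.

```bash
cat > p.py <<'E'
import numpy as np
from scipy.spatial.transform import Rotation as R, Slerp
from rig import telemetry
F=np.load("fit.npy"); mm=1e-3
def Rz(a): return R.from_euler("z",a).as_matrix()
SR,BR=Rz(F[2]),Rz(F[7]); SP=np.r_[F[:2],0]; BP=np.r_[F[5:7],0]
s,c=np.sin(np.radians(35)),np.cos(np.radians(35))
def tool(Fr,z,y=(0,1,0)):
    z=Fr@np.array(z,float); y=Fr@np.array(y,float); return np.c_[np.cross(y,z),y,z]
GR=tool(SR,(s,0,-c)); N=-GR[:,2]
U=SP+SR@[F[3],0,.062]            # plaque underside centre
grasp=lambda d,h=.011:U+N*(h-.0187+d)
DR=tool(BR,(0,0,-1))             # tool down, square to box
box=lambda x,y,z:BP+BR@(np.array([x,y,z])*mm)
def plan(wps,verbose=True):
    """wps: list of (pos,rot,claw,rows); prints 10 rows relative to measured pose"""
    st=telemetry.read_state(); p0,R0=np.array(st["position"]),np.array(st["tcp_rot"])
    p,r,out=p0,R0,[]
    for P,Q,cl,n in wps:
        P=p if P is None else np.array(P); Q=r if Q is None else Q
        sl=Slerp([0,1],R.from_matrix([r,Q]))
        for i in range(1,n+1):
            d=R0.T@(p+(P-p)*i/n-p0)/.15; t=R.from_matrix(R0.T@sl(i/n).as_matrix()).as_rotvec()/(2*np.pi)
            out.append([*(float(round(x,4))+0. for x in (*d,*t)),cl])
        p,r=P,Q
    assert len(out)%10==0,len(out)
    for k in range(0,len(out),10): print("[["+",".join(str(o).replace(" ","") for o in out[k:k+10])+"]]")
    # multi-call plans are only valid for the first block
def st():
    x=telemetry.read_state(); print("t",round(x["time_s"],2),"p",np.round(x["position"],4),"q",np.round(x["joint_positions"],1),"F",np.round(x["force"],1),"op",round(x["opening"],3),"g",round(x["grasp_force"],1))
    return x
E
python3 - <<'E'
from p import *
print(U,grasp(0),grasp(.14)); R0=np.array(telemetry.read_state()["tcp_rot"])
m=Slerp([0,1],R.from_matrix([R0,GR]))(.5).as_matrix()
plan([([.40,.30,.35],m,-1,10)])
E
```

```text
[0.54604748 0.11699616 0.062     ] [0.54995683 0.1190511  0.05569253] [0.47887773 0.08168849 0.17037382]
[[[-0.1562,-0.1219,-0.0854,-0.0023,-0.0045,-0.0071,-1],[-0.3124,-0.2438,-0.1708,-0.0045,-0.009,-0.0142,-1],[-0.4686,-0.3657,-0.2561,-0.0068,-0.0135,-0.0213,-1],[-0.6248,-0.4875,-0.3415,-0.009,-0.0181,-0.0284,-1],[-0.781,-0.6094,-0.4269,-0.0113,-0.0226,-0.0356,-1],[-0.9372,-0.7313,-0.5123,-0.0135,-0.0271,-0.0427,-1],[-1.0934,-0.8532,-0.5977,-0.0158,-0.0316,-0.0498,-1],[-1.2496,-0.9751,-0.683,-0.018,-0.0361,-0.0569,-1],[-1.4059,-1.097,-0.7684,-0.0203,-0.0406,-0.064,-1],[-1.5621,-1.2189,-0.8538,-0.0226,-0.0452,-0.0711,-1]]]
```

>>> {"method": "carry_out", "body": {
  "deltas": [
    [[-0.1,-0.08,-0.085,-0.002,-0.004,-0.007,-1],[-0.2,-0.16,-0.17,-0.004,-0.008,-0.014,-1],[-0.3,-0.24,-0.255,-0.006,-0.012,-0.021,-1],[-0.4,-0.32,-0.34,-0.008,-0.016,-0.028,-1],[-0.5,-0.4,-0.425,-0.01,-0.02,-0.035,-1],[-0.6,-0.48,-0.51,-0.012,-0.024,-0.042,-1],[-0.7,-0.56,-0.595,-0.014,-0.028,-0.049,-1],[-0.8,-0.64,-0.68,-0.016,-0.032,-0.056,-1],[-0.9,-0.72,-0.765,-0.018,-0.036,-0.063,-1],[-1,-0.8,-0.85,-0.02,-0.04,-0.07,-1]]
  ]
}}

```text
time_s: 0.93
position: [0.3506, 0.392, 0.3502]
tcp_rot: [[-0.963, -0.014, 0.267], [0.004, 0.998, 0.067], [-0.268, 0.065, -0.961]]
force: [0.5, -0.1, 0.1]
opening: 1.002
grasp_force: 0.0
```

Run:
```python
from p import *
st(); plan([(grasp(.19),GR,-1,10)])
```

```text
t 0.93 p [0.3506 0.392  0.3502] q [ 40.1   9.4  95.5  -8.   61.  -47.2] F [ 0.5 -0.1  0.1] op 1.002 g 0.0
[[[-0.0421,-0.2223,0.093,-0.0023,-0.0051,-0.0072,-1],[-0.0842,-0.4446,0.1859,-0.0046,-0.0101,-0.0144,-1],[-0.1263,-0.667,0.2789,-0.0068,-0.0152,-0.0217,-1],[-0.1683,-0.8893,0.3718,-0.0091,-0.0202,-0.0289,-1],[-0.2104,-1.1116,0.4648,-0.0114,-0.0253,-0.0361,-1],[-0.2525,-1.3339,0.5578,-0.0137,-0.0303,-0.0433,-1],[-0.2946,-1.5563,0.6507,-0.016,-0.0354,-0.0505,-1],[-0.3367,-1.7786,0.7437,-0.0182,-0.0404,-0.0578,-1],[-0.3788,-2.0009,0.8366,-0.0205,-0.0455,-0.065,-1],[-0.4208,-2.2232,0.9296,-0.0228,-0.0505,-0.0722,-1]]]
```

>>> {"method": "carry_out", "body": {
  "deltas": [
    [[-0.02,-0.1,0.0,-0.0015,-0.003,-0.0045,-1],[-0.04,-0.2,0.0,-0.003,-0.006,-0.009,-1],[-0.06,-0.3,0.0,-0.0045,-0.009,-0.0135,-1],[-0.08,-0.4,0.0,-0.006,-0.012,-0.018,-1],[-0.1,-0.5,0.0,-0.0075,-0.015,-0.0225,-1],[-0.12,-0.6,0.0,-0.009,-0.018,-0.027,-1],[-0.14,-0.7,0.0,-0.0105,-0.021,-0.0315,-1],[-0.16,-0.8,0.0,-0.012,-0.024,-0.036,-1],[-0.18,-0.9,0.0,-0.0135,-0.027,-0.0405,-1],[-0.2,-1,0.0,-0.015,-0.03,-0.045,-1]]
  ]
}}

```text
time_s: 1.77
position: [0.3808, 0.2425, 0.3478]
tcp_rot: [[-0.852, -0.306, 0.425], [-0.25, 0.951, 0.183], [-0.46, 0.05, -0.887]]
force: [0.8, -1.3, 0.9]
opening: 1.0
grasp_force: 0.0
```

Run:
```python
from p import *
st(); plan([(grasp(.19),GR,-1,10)])
```

```text
t 1.77 p [0.3808 0.2425 0.3478] q [ 15.8  -3.5 113.7   5.1  42.5 -94.2] F [ 0.8 -1.3  0.9] op 1.0 g 0.0
[[[0.0296,-0.1297,0.08,-0.0007,-0.002,-0.0028,-1],[0.0593,-0.2594,0.1599,-0.0015,-0.0041,-0.0055,-1],[0.0889,-0.3892,0.2399,-0.0022,-0.0061,-0.0083,-1],[0.1185,-0.5189,0.3199,-0.003,-0.0081,-0.011,-1],[0.1482,-0.6486,0.3999,-0.0037,-0.0102,-0.0138,-1],[0.1778,-0.7783,0.4798,-0.0045,-0.0122,-0.0165,-1],[0.2074,-0.908,0.5598,-0.0052,-0.0142,-0.0193,-1],[0.237,-1.0378,0.6398,-0.006,-0.0163,-0.0221,-1],[0.2667,-1.1675,0.7197,-0.0067,-0.0183,-0.0248,-1],[0.2963,-1.2972,0.7997,-0.0075,-0.0203,-0.0276,-1]]]
```

>>> {"method": "carry_out", "body": {
  "deltas": [
    [[0.03,-0.1,0.06,-0.0007,-0.002,-0.0028,-1],[0.06,-0.2,0.12,-0.0015,-0.004,-0.0055,-1],[0.09,-0.3,0.18,-0.0022,-0.006,-0.0083,-1],[0.12,-0.4,0.24,-0.003,-0.008,-0.011,-1],[0.15,-0.5,0.3,-0.0037,-0.01,-0.0138,-1],[0.18,-0.6,0.36,-0.0045,-0.012,-0.0165,-1],[0.21,-0.7,0.42,-0.0052,-0.014,-0.0193,-1],[0.24,-0.8,0.48,-0.006,-0.016,-0.022,-1],[0.27,-0.9,0.54,-0.0067,-0.018,-0.0248,-1],[0.3,-1,0.6,-0.0075,-0.02,-0.0276,-1]]
  ]
}}

```text
time_s: 2.6
position: [0.4319, 0.1215, 0.2617]
tcp_rot: [[-0.751, -0.45, 0.484], [-0.383, 0.893, 0.237], [-0.539, -0.008, -0.843]]
force: [0.4, -0.0, -0.1]
opening: 1.002
grasp_force: 0.0
```

Run:
```python
from p import *
st(); plan([(grasp(.14),GR,-1,6),(grasp(.08),GR,-1,4)])
```

```text
t 2.6 p [0.4319 0.1215 0.2617] q [ -12.8    4.2  126.4   42.6   29.9 -163.6] F [ 0.4 -0.  -0.1] op 1.002 g 0.0
[[[0.0324,-0.0622,0.1003,-0.0004,-0.0011,-0.0003,-1],[0.0649,-0.1245,0.2006,-0.0008,-0.0022,-0.0005,-1],[0.0973,-0.1867,0.3009,-0.0013,-0.0034,-0.0008,-1],[0.1297,-0.2489,0.4012,-0.0017,-0.0045,-0.0011,-1],[0.1621,-0.3112,0.5015,-0.0021,-0.0056,-0.0014,-1],[0.1946,-0.3734,0.6018,-0.0025,-0.0067,-0.0016,-1],[0.1903,-0.3718,0.7017,-0.0025,-0.0067,-0.0016,-1],[0.1861,-0.3702,0.8016,-0.0025,-0.0067,-0.0016,-1],[0.1819,-0.3686,0.9015,-0.0025,-0.0067,-0.0016,-1],[0.1777,-0.3669,1.0014,-0.0025,-0.0067,-0.0016,-1]]]
```

Joint 6 hit its limit, so I'll use the half-turned grasp instead.

>>> {"method": "carry_out", "body": {
  "deltas": [
    [[0,0,0,0,0,0.018,-1],[0,0,0,0,0,0.036,-1],[0,0,0,0,0,0.054,-1],[0,0,0,0,0,0.072,-1],[0,0,0,0,0,0.09,-1],[0,0,0,0,0,0.108,-1],[0,0,0,0,0,0.126,-1],[0,0,0,0,0,0.144,-1],[0,0,0,0,0,0.162,-1],[0,0,0,0,0,0.18,-1]]
  ]
}}

```text
time_s: 3.43
position: [0.4331, 0.1229, 0.2635]
tcp_rot: [[-0.725, 0.487, 0.487], [0.646, 0.725, 0.238], [-0.238, 0.487, -0.84]]
force: [-0.4, 0.1, -0.6]
opening: 1.002
grasp_force: 0.0
```

```bash
sed -i 's/GR=tool(SR,(s,0,-c))/GR=tool(SR,(s,0,-c),(0,-1,0))/; s/DR=tool(BR,(0,0,-1))/DR=tool(BR,(0,0,-1),(0,-1,0))/' p.py
python3 - <<'E'
from p import *
st(); plan([(grasp(.19),GR,-1,20)])
E
```

```text
t 3.43 p [0.4331 0.1229 0.2635] q [-12.6   4.1 126.3  42.7  29.9 -98.5] F [-0.4  0.1 -0.6] op 1.002 g 0.0
[[[-0.0125,-0.0184,0.0136,-0.0002,0.0003,0.0159,-1],[-0.0251,-0.0367,0.0272,-0.0004,0.0007,0.0318,-1],[-0.0376,-0.0551,0.0408,-0.0007,0.001,0.0477,-1],[-0.0502,-0.0734,0.0545,-0.0009,0.0013,0.0636,-1],[-0.0627,-0.0918,0.0681,-0.0011,0.0016,0.0796,-1],[-0.0753,-0.1101,0.0817,-0.0013,0.002,0.0955,-1],[-0.0878,-0.1285,0.0953,-0.0016,0.0023,0.1114,-1],[-0.1004,-0.1468,0.1089,-0.0018,0.0026,0.1273,-1],[-0.1129,-0.1652,0.1225,-0.002,0.0029,0.1432,-1],[-0.1255,-0.1836,0.1361,-0.0022,0.0033,0.1591,-1]]]
[[[-0.138,-0.2019,0.1498,-0.0024,0.0036,0.175,-1],[-0.1506,-0.2203,0.1634,-0.0027,0.0039,0.1909,-1],[-0.1631,-0.2386,0.177,-0.0029,0.0042,0.2069,-1],[-0.1757,-0.257,0.1906,-0.0031,0.0046,0.2228,-1],[-0.1882,-0.2753,0.2042,-0.0033,0.0049,0.2387,-1],[-0.2008,-0.2937,0.2178,-0.0035,0.0052,0.2546,-1],[-0.2133,-0.312,0.2314,-0.0038,0.0056,0.2705,-1],[-0.2259,-0.3304,0.245,-0.004,0.0059,0.2864,-1],[-0.2384,-0.3487,0.2587,-0.0042,0.0062,0.3023,-1],[-0.251,-0.3671,0.2723,-0.0044,0.0065,0.3182,-1]]]
```

>>> {"method": "carry_out", "body": {
  "deltas": [
    [[-0.013,-0.018,0.014,0,0,0.018,-1],[-0.026,-0.036,0.028,0,0,0.036,-1],[-0.039,-0.054,0.042,0,0,0.054,-1],[-0.052,-0.072,0.056,0,0,0.072,-1],[-0.065,-0.09,0.07,0,0,0.09,-1],[-0.078,-0.108,0.084,0,0,0.108,-1],[-0.091,-0.126,0.098,0,0,0.126,-1],[-0.104,-0.144,0.112,0,0,0.144,-1],[-0.117,-0.162,0.126,0,0,0.162,-1],[-0.13,-0.18,0.14,0,0,0.18,-1]]
  ]
}}

```text
time_s: 4.27
position: [0.4445, 0.0955, 0.2371]
tcp_rot: [[0.131, 0.863, 0.487], [0.931, -0.276, 0.238], [0.339, 0.423, -0.84]]
force: [-1.2, 0.9, 0.1]
opening: 1.003
grasp_force: 0.0
```

Run:
```python
from p import *
st(); plan([(grasp(.15),GR,-1,10)])
```

```text
t 4.27 p [0.4445 0.0955 0.2371] q [-17.5   8.5 127.8  51.5  28.5 -47.7] F [-1.2  0.9  0.1] op 1.003 g 0.0
[[[-0.0209,0.0034,0.0397,0.0,0.0007,0.0138,-1],[-0.0419,0.0068,0.0794,0.0,0.0014,0.0277,-1],[-0.0628,0.0102,0.1191,-0.0001,0.0021,0.0415,-1],[-0.0837,0.0136,0.1588,-0.0001,0.0027,0.0553,-1],[-0.1047,0.0171,0.1985,-0.0001,0.0034,0.0692,-1],[-0.1256,0.0205,0.2382,-0.0001,0.0041,0.083,-1],[-0.1465,0.0239,0.2779,-0.0002,0.0048,0.0968,-1],[-0.1675,0.0273,0.3176,-0.0002,0.0055,0.1106,-1],[-0.1884,0.0307,0.3573,-0.0002,0.0062,0.1245,-1],[-0.2093,0.0341,0.397,-0.0002,0.0068,0.1383,-1]]]
```

>>> {"method": "carry_out", "body": {
  "deltas": [
    [[-0.021,0.0034,0.04,0,0.0008,0.0154,-1],[-0.042,0.0068,0.08,0,0.0016,0.0308,-1],[-0.063,0.0102,0.12,0,0.0024,0.0462,-1],[-0.084,0.0136,0.16,0,0.0032,0.0616,-1],[-0.105,0.017,0.2,0,0.004,0.077,-1],[-0.126,0.0204,0.24,0,0.0048,0.0924,-1],[-0.147,0.0238,0.28,0,0.0056,0.1078,-1],[-0.168,0.0272,0.32,0,0.0064,0.1232,-1],[-0.2093,0.034,0.397,-0.0002,0.0068,0.1383,-1],[-0.2093,0.034,0.397,-0.0002,0.0068,0.1383,-1]]
  ]
}}

```text
time_s: 5.1
position: [0.4743, 0.0785, 0.1771]
tcp_rot: [[0.725, 0.466, 0.507], [0.383, -0.885, 0.267], [0.573, 0.0, -0.82]]
force: [-0.1, 0.3, 0.1]
opening: 0.999
grasp_force: 0.0
```

Run:
```python
from p import *
x=st(); print(np.round(GR-x["tcp_rot"],3).tolist()); plan([(grasp(.05),GR,-1,10)])
```

```text
t 5.1 p [0.4743 0.0785 0.1771] q [-20.9  20.6 130.   80.3  25.8 -32.2] F [-0.1  0.3  0.1] op 0.999 g 0.0
[[-0.0, -0.001, 0.001], [-0.001, -0.001, 0.0], [0.001, -0.0, 0.001]]
[[[0.0006,-0.0004,0.0658,0.0,0.0,0.0,-1],[0.0011,-0.0008,0.1316,0.0,0.0,0.0,-1],[0.0017,-0.0013,0.1973,0.0,0.0001,0.0001,-1],[0.0022,-0.0017,0.2631,0.0,0.0001,0.0001,-1],[0.0028,-0.0021,0.3289,0.0,0.0001,0.0001,-1],[0.0033,-0.0025,0.3947,0.0,0.0001,0.0001,-1],[0.0039,-0.0029,0.4604,0.0,0.0001,0.0001,-1],[0.0045,-0.0034,0.5262,-0.0001,0.0002,0.0001,-1],[0.005,-0.0038,0.592,-0.0001,0.0002,0.0002,-1],[0.0056,-0.0042,0.6578,-0.0001,0.0002,0.0002,-1]]]
```

>>> {"method": "carry_out", "body": {
  "deltas": [
    [[0.0006,-0.0004,0.066,0,0,0,-1],[0.001,-0.0008,0.13,0,0,0,-1],[0.0017,-0.0013,0.2,0,0,0,-1],[0.0022,-0.0017,0.26,0,0,0,-1],[0.0028,-0.002,0.33,0,0.0001,0.0001,-1],[0.0033,-0.0025,0.395,0,0.0001,0.0001,-1],[0.0039,-0.003,0.46,0,0.0001,0.0001,-1],[0.0045,-0.0034,0.526,0,0.0002,0.0001,-1],[0.005,-0.0038,0.59,0,0.0002,0.0002,-1],[0.0056,-0.0042,0.658,0,0.0002,0.0002,-1]]
  ]
}}

```text
time_s: 5.93
position: [0.5243, 0.1071, 0.0978]
tcp_rot: [[0.722, 0.469, 0.509], [0.384, -0.883, 0.269], [0.576, 0.002, -0.818]]
force: [0.2, -0.3, 1.5]
opening: 1.002
grasp_force: 0.0
```

Run:
```python
from p import *
from rig import capture
from h import proj
import cv2
x=st(); print(np.round(GR-x["tcp_rot"],3).tolist()); plan([(grasp(0),GR,-1,10)])
o=[]
for n,(a,b) in (("top",(155,135)),("side",(185,110))):
    im=capture(n)[:,:,::-1].copy(); o.append(cv2.resize(im[b:b+100,a:a+80],None,fx=5,fy=5,interpolation=cv2.INTER_CUBIC))
    print(n,(proj(n,np.array([x["position"],grasp(0)]))-[a,b])*5)
cv2.imwrite("pics/C.png",np.hstack(o))
```

```text
t 5.93 p [0.5243 0.1071 0.0978] q [-13.6  35.1 126.6 111.9  24.3 -59.8] F [ 0.2 -0.3  1.5] op 1.002 g 0.0
[[0.004, -0.004, -0.001], [-0.003, -0.002, -0.002], [-0.002, -0.002, -0.002]]
[[[-0.0008,0.001,0.0338,0.0,0.0,0.0001,-1],[-0.0015,0.0019,0.0676,0.0,-0.0001,0.0001,-1],[-0.0023,0.0029,0.1015,-0.0001,-0.0001,0.0002,-1],[-0.0031,0.0039,0.1353,-0.0001,-0.0002,0.0003,-1],[-0.0038,0.0049,0.1691,-0.0001,-0.0002,0.0004,-1],[-0.0046,0.0058,0.2029,-0.0001,-0.0003,0.0004,-1],[-0.0054,0.0068,0.2368,-0.0001,-0.0003,0.0005,-1],[-0.0062,0.0078,0.2706,-0.0002,-0.0003,0.0006,-1],[-0.0069,0.0087,0.3044,-0.0002,-0.0004,0.0007,-1],[-0.0077,0.0097,0.3382,-0.0002,-0.0004,0.0007,-1]]]
top [[233.91846682 285.3010971 ]
 [226.54484943 256.06223695]]
side [[162.44893271 301.26004537]
 [190.61642134 330.13268507]]
```

View pics/C.png

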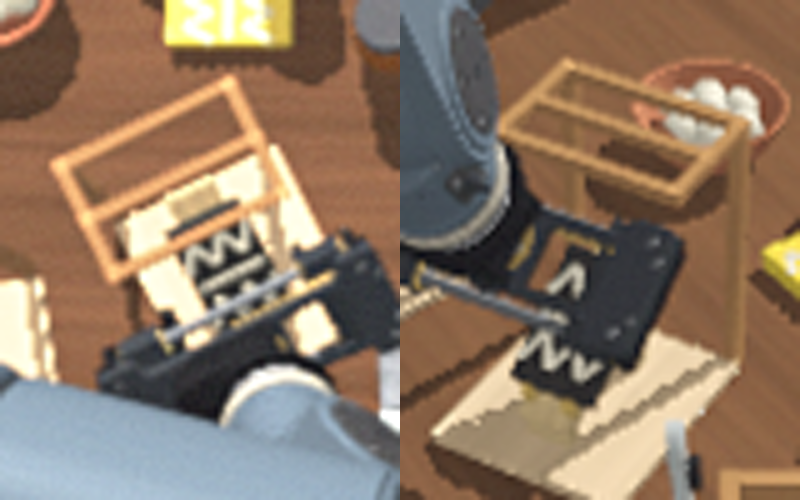

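The fingers straddle the plaque squarely, with margin on both sides and clear of the guard. Going in.

>>> {"method": "carry_out", "body": {
  "deltas": [
    [[-0.0008,0.001,0.034,0,0,0.0001,-1],[-0.0016,0.002,0.068,0,0,0.0001,-1],[-0.0024,0.003,0.102,-0.0001,-0.0001,0.0002,-1],[-0.0032,0.004,0.136,-0.0001,-0.0002,0.0003,-1],[-0.004,0.005,0.17,-0.0001,-0.0002,0.0004,-1],[-0.0048,0.006,0.204,-0.0001,-0.0003,0.0004,-1],[-0.0056,0.007,0.238,-0.0001,-0.0003,0.0005,-1],[-0.0064,0.008,0.272,-0.0002,-0.0003,0.0006,-1],[-0.007,0.009,0.306,-0.0002,-0.0004,0.0007,-1],[-0.0077,0.0097,0.338,-0.0002,-0.0004,0.0007,-1]]
  ]
}}

```text
time_s: 6.87
position: [0.5485, 0.1179, 0.0543]
tcp_rot: [[0.73, 0.459, 0.506], [0.375, -0.888, 0.265], [0.571, -0.004, -0.821]]
force: [-1.4, 0.3, 0.4]
opening: 1.004
grasp_force: 0.0
```

Run:
```python
from p import *
x=st(); print(np.round(GR-x["tcp_rot"],3).tolist()); plan([(grasp(0),GR,-1,10)])
```

```text
t 6.87 p [0.5485 0.1179 0.0543] q [-10.9  41.8 123.7 122.3  24.9 -67.7] F [-1.4  0.3  0.4] op 1.004 g 0.0
[[-0.005, 0.006, 0.002], [0.007, 0.003, 0.002], [0.002, 0.004, 0.002]]
[[[0.0015,-0.0002,0.0,0.0,0.0,-0.0001,-1],[0.0031,-0.0005,0.0,0.0,0.0001,-0.0003,-1],[0.0046,-0.0007,-0.0001,0.0,0.0001,-0.0004,-1],[0.0062,-0.001,-0.0001,0.0,0.0002,-0.0005,-1],[0.0077,-0.0012,-0.0001,0.0001,0.0002,-0.0007,-1],[0.0093,-0.0015,-0.0001,0.0001,0.0003,-0.0008,-1],[0.0108,-0.0017,-0.0002,0.0001,0.0003,-0.0009,-1],[0.0123,-0.002,-0.0002,0.0001,0.0004,-0.0011,-1],[0.0139,-0.0022,-0.0002,0.0001,0.0004,-0.0012,-1],[0.0154,-0.0024,-0.0002,0.0001,0.0005,-0.0013,-1]]]
```

>>> {"method": "carry_out", "body": {
  "deltas": [
    [[0.008,-0.001,0,0,0.0002,-0.0006,-1],[0.015,-0.002,0,0,0.0005,-0.0012,-1],[0.015,-0.002,0,0,0.0005,-0.0012,-0.6],[0.015,-0.002,0,0,0.0005,-0.0012,-0.3],[0.015,-0.002,0,0,0.0005,-0.0012,0],[0.015,-0.002,0,0,0.0005,-0.0012,1],[0.015,-0.002,0,0,0.0005,-0.0012,1],[0.015,-0.002,0,0,0.0005,-0.0012,1],[0.015,-0.002,0,0,0.0005,-0.0012,1],[0.015,-0.002,0,0,0.0005,-0.0012,1]]
  ]
}}

```text
time_s: 7.7
position: [0.5497, 0.119, 0.0563]
tcp_rot: [[0.725, 0.465, 0.509], [0.38, -0.886, 0.267], [0.574, 0.0, -0.819]]
force: [-0.5, 0.4, 1.7]
opening: 0.641
grasp_force: 30.0
```

Run:
```python
from p import *
x=st(); print(np.round(GR-x["tcp_rot"],3).tolist(), x["opening"]*87); plan([(grasp(.06),GR,1,10)])
```

```text
t 7.7 p [0.5497 0.119  0.0563] q [-10.8  41.5 123.6 122.1  25.  -67.8] F [-0.5  0.4  1.7] op 0.641 g 30.0
[[0.0, 0.001, -0.001], [0.001, 0.0, 0.0], [-0.001, -0.0, -0.0]] 55.75689210906127
[[[-0.0001,0.0001,-0.0395,0.0,0.0,0.0,1],[-0.0001,0.0001,-0.0791,0.0,0.0,0.0,1],[-0.0002,0.0002,-0.1186,0.0,0.0,0.0,1],[-0.0002,0.0003,-0.1581,0.0,-0.0001,0.0,1],[-0.0003,0.0003,-0.1977,0.0001,-0.0001,0.0,1],[-0.0003,0.0004,-0.2372,0.0001,-0.0001,-0.0001,1],[-0.0004,0.0005,-0.2767,0.0001,-0.0001,-0.0001,1],[-0.0005,0.0006,-0.3163,0.0001,-0.0001,-0.0001,1],[-0.0005,0.0006,-0.3558,0.0001,-0.0001,-0.0001,1],[-0.0006,0.0007,-0.3953,0.0001,-0.0001,-0.0001,1]]]
```

>>> {"method": "carry_out", "body": {
  "deltas": [
    [[0,0,-0.04,0,0,0,1],[0,0,-0.08,0,0,0,1],[0,0,-0.12,0,0,0,1],[0,0,-0.17,0,0,0,1],[0,0,-0.22,0,0,0,1],[0,0,-0.28,0,0,0,1],[0,0,-0.34,0,0,0,1],[0,0,-0.4,0,0,0,1],[0,0,-0.47,0,0,0,1],[0,0,-0.54,0,0,0,1]]
  ]
}}

```text
time_s: 8.53
position: [0.5073, 0.0969, 0.1229]
tcp_rot: [[0.726, 0.464, 0.507], [0.38, -0.886, 0.266], [0.573, 0.0, -0.82]]
force: [-0.5, 0.7, -2.2]
opening: 0.64
grasp_force: 30.0
```

>>> {"method": "carry_out", "body": {
  "deltas": [
    [[0,0,-0.06,0,0,0,1],[0,0,-0.12,0,0,0,1],[0,0,-0.18,0,0,0,1],[0,0,-0.24,0,0,0,1],[0,0,-0.3,0,0,0,1],[0,0,-0.36,0,0,0,1],[0,0,-0.42,0,0,0,1],[0,0,-0.48,0,0,0,1],[0,0,-0.54,0,0,0,1],[0,0,-0.6,0,0,0,1]]
  ]
}}

```text
time_s: 9.37
position: [0.4613, 0.0732, 0.1965]
tcp_rot: [[0.726, 0.464, 0.508], [0.38, -0.886, 0.266], [0.573, 0.0, -0.82]]
force: [0.4, 0.3, -2.6]
opening: 0.64
grasp_force: 30.0
```

Run:
```python
from p import *
x=st(); print(np.round(GR-x["tcp_rot"],3).tolist(), x["opening"]*87); print(box(0,0,240)); plan([([.44,0,.27],DR,1,10)])
```

```text
t 9.37 p [0.4613 0.0732 0.1965] q [-22.7  16.6 130.4  72.5  27.6 -25.1] F [ 0.4  0.3 -2.6] op 0.64 g 30.0
[[-0.001, 0.001, 0.0], [0.001, 0.001, 0.001], [0.001, -0.0, 0.0]] 55.700061289378915
[ 0.55420683 -0.1705687   0.24      ]
[[[-0.0008,0.0366,-0.0603,-0.0051,-0.0088,0.0164,1],[-0.0017,0.0733,-0.1207,-0.0103,-0.0175,0.0327,1],[-0.0025,0.1099,-0.181,-0.0154,-0.0263,0.0491,1],[-0.0033,0.1466,-0.2414,-0.0206,-0.0351,0.0654,1],[-0.0042,0.1832,-0.3017,-0.0257,-0.0439,0.0818,1],[-0.005,0.2198,-0.3621,-0.0309,-0.0526,0.0981,1],[-0.0058,0.2565,-0.4224,-0.036,-0.0614,0.1145,1],[-0.0067,0.2931,-0.4828,-0.0412,-0.0702,0.1308,1],[-0.0075,0.3298,-0.5431,-0.0463,-0.0789,0.1472,1],[-0.0083,0.3664,-0.6035,-0.0515,-0.0877,0.1635,1]]]
```

>>> {"method": "carry_out", "body": {
  "deltas": [
    [[0,0.036,-0.06,-0.005,-0.0085,0.016,1],[-0.001,0.072,-0.12,-0.01,-0.017,0.032,1],[-0.002,0.108,-0.18,-0.015,-0.0255,0.048,1],[-0.003,0.144,-0.24,-0.02,-0.034,0.064,1],[-0.004,0.18,-0.3,-0.025,-0.0425,0.08,1],[-0.005,0.216,-0.36,-0.03,-0.051,0.096,1],[-0.006,0.252,-0.42,-0.035,-0.0595,0.112,1],[-0.007,0.288,-0.48,-0.04,-0.068,0.128,1],[-0.008,0.325,-0.54,-0.045,-0.0765,0.144,1],[-0.008,0.366,-0.6,-0.05,-0.085,0.16,1]]
  ]
}}

```text
time_s: 10.2
position: [0.439, -0.0002, 0.2695]
tcp_rot: [[0.952, -0.221, 0.212], [-0.233, -0.972, 0.037], [0.197, -0.085, -0.977]]
force: [-0.4, 0.6, -1.6]
opening: 0.64
grasp_force: 30.0
```

Run:
```python
from p import *
x=st(); print(np.round(DR-x["tcp_rot"],3).tolist()); plan([(box(0,0,260),DR,1,10)])
```

```text
t 10.2 p [ 4.390e-01 -2.000e-04  2.695e-01] q [-19.    6.9 112.2   7.8  50.3  79.9] F [-0.4  0.6 -1.6] op 0.64 g 30.0
[[-0.115, -0.327, -0.212], [-0.314, 0.135, -0.037], [-0.197, 0.085, -0.023]]
[[[0.0984,0.094,0.0182,-0.0019,-0.0029,0.0055,1],[0.1968,0.188,0.0365,-0.0038,-0.0058,0.011,1],[0.2952,0.282,0.0547,-0.0057,-0.0087,0.0165,1],[0.3936,0.376,0.073,-0.0076,-0.0116,0.0221,1],[0.4919,0.47,0.0912,-0.0095,-0.0145,0.0276,1],[0.5903,0.564,0.1095,-0.0114,-0.0174,0.0331,1],[0.6887,0.6579,0.1277,-0.0132,-0.0203,0.0386,1],[0.7871,0.7519,0.146,-0.0151,-0.0232,0.0441,1],[0.8855,0.8459,0.1642,-0.017,-0.0261,0.0496,1],[0.9839,0.9399,0.1825,-0.0189,-0.029,0.0551,1]]]
```

>>> {"method": "carry_out", "body": {
  "deltas": [
    [[0.1,0.094,0.018,-0.0019,-0.0029,0.0055,1],[0.2,0.188,0.036,-0.0038,-0.0058,0.011,1],[0.295,0.282,0.054,-0.0057,-0.0087,0.0165,1],[0.394,0.376,0.072,-0.0076,-0.0116,0.022,1],[0.492,0.47,0.09,-0.0095,-0.0145,0.0276,1],[0.59,0.564,0.11,-0.0114,-0.0174,0.033,1],[0.689,0.658,0.128,-0.0132,-0.0203,0.0386,1],[0.787,0.752,0.146,-0.015,-0.0232,0.044,1],[0.885,0.846,0.164,-0.017,-0.026,0.0496,1],[0.984,0.94,0.1825,-0.0189,-0.029,0.0551,1]]
  ]
}}

```text
time_s: 11.03
position: [0.5568, -0.17, 0.2597]
tcp_rot: [[0.839, -0.544, 0.002], [-0.544, -0.839, 0.002], [0.0, -0.002, -1.0]]
force: [1.4, -0.3, -1.2]
opening: 0.641
grasp_force: 30.0
```

Run:
```python
from p import *
x=st(); print(np.round(DR-x["tcp_rot"],3).tolist()); plan([(box(0,0,120),DR,1,10)])
```

```text
t 11.03 p [ 0.5568 -0.17    0.2597] q [-28.   24.5  86.    0.1  69.5  94.9] F [ 1.4 -0.3 -1.2] op 0.641 g 30.0
[[-0.002, -0.003, -0.002], [-0.003, 0.002, -0.002], [-0.0, 0.002, -0.0]]
[[[-0.0013,0.0015,0.0931,0.0,0.0,0.0001,1],[-0.0026,0.0029,0.1862,-0.0001,0.0,0.0001,1],[-0.0039,0.0044,0.2793,-0.0001,0.0,0.0002,1],[-0.0052,0.0058,0.3724,-0.0001,0.0,0.0002,1],[-0.0065,0.0073,0.4655,-0.0002,0.0,0.0003,1],[-0.0078,0.0087,0.5586,-0.0002,0.0,0.0004,1],[-0.0091,0.0102,0.6517,-0.0002,-0.0001,0.0004,1],[-0.0104,0.0116,0.7448,-0.0003,-0.0001,0.0005,1],[-0.0117,0.0131,0.8379,-0.0003,-0.0001,0.0005,1],[-0.013,0.0145,0.931,-0.0003,-0.0001,0.0006,1]]]
```

>>> {"method": "carry_out", "body": {
  "deltas": [
    [[-0.0013,0.0015,0.09,0,0,0,1],[-0.0026,0.003,0.18,0,0,0,1],[-0.004,0.0045,0.28,0,0,0.0002,1],[-0.005,0.006,0.37,0,0,0.0002,1],[-0.0065,0.0073,0.465,-0.0002,0,0.0003,1],[-0.0078,0.0087,0.56,-0.0002,0,0.0004,1],[-0.009,0.01,0.65,-0.0002,0,0.0004,1],[-0.0104,0.0116,0.745,-0.0003,0,0.0005,1],[-0.0117,0.013,0.84,-0.0003,0,0.0005,1],[-0.013,0.0145,0.93,-0.0003,0,0.0006,1]]
  ]
}}

```text
time_s: 11.87
position: [0.5543, -0.1698, 0.1198]
tcp_rot: [[0.838, -0.546, 0.002], [-0.546, -0.838, -0.0], [0.002, -0.001, -1.0]]
force: [-0.5, -0.2, -1.7]
opening: 0.641
grasp_force: 30.0
```

Run:
```python
from p import *
from rig import capture
from h import proj
import cv2
x=st(); print(np.round(DR-x["tcp_rot"],3).tolist()); 
plan([(box(0,0,40),DR,1,10)])
o=[]
for n,(a,b) in (("top",(240,120)),("side",(225,130))):
    im=capture(n)[:,:,::-1].copy(); k=4
    im=cv2.resize(im,None,fx=k,fy=k,interpolation=cv2.INTER_CUBIC)
    # predicted plaque box in hand
    T=np.array(x["tcp_rot"]); p=x["position"]
    for zz in(0,14):
        L=[p+T@(np.array([i*45,j*28,-(18.7-11+zz)])*mm) for i,j in((-1,-1),(1,-1),(1,1),(-1,1))]
        cv2.polylines(im,[((proj(n,np.array(L))+.5)*k).astype(int).reshape(-1,1,2)],True,(0,0,255) if zz else (0,255,0),1)
    o.append(im[b*k:(b+140)*k,a*k:(a+100)*k])
cv2.imwrite("pics/D.png",np.hstack(o))
```

```text
t 11.87 p [ 0.5543 -0.1698  0.1198] q [-28.1  34.5  94.    0.1  51.3  94.9] F [-0.5 -0.2 -1.7] op 0.641 g 30.0
[[-0.001, -0.002, -0.002], [-0.002, 0.001, 0.0], [-0.002, 0.001, -0.0]]
[[[0.0001,0.0005,0.0532,0.0,0.0,0.0,1],[0.0002,0.0011,0.1063,0.0,-0.0001,0.0001,1],[0.0003,0.0016,0.1595,0.0,-0.0001,0.0001,1],[0.0004,0.0021,0.2127,-0.0001,-0.0001,0.0001,1],[0.0006,0.0026,0.2658,-0.0001,-0.0001,0.0002,1],[0.0007,0.0032,0.319,-0.0001,-0.0002,0.0002,1],[0.0008,0.0037,0.3722,-0.0001,-0.0002,0.0002,1],[0.0009,0.0042,0.4253,-0.0001,-0.0002,0.0003,1],[0.001,0.0048,0.4785,-0.0001,-0.0002,0.0003,1],[0.0011,0.0053,0.5317,-0.0002,-0.0003,0.0003,1]]]
```

View pics/D.png

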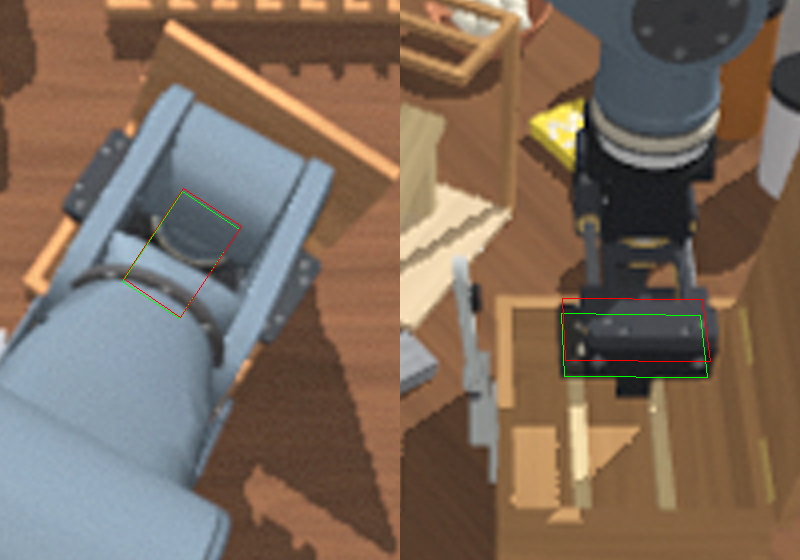

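>>> {"method": "carry_out", "body": {
  "deltas": [
    [[0,0.0005,0.053,0,0,0,1],[0,0.001,0.106,0,0,0,1],[0.0003,0.0016,0.16,0,0,0.0001,1],[0.0004,0.002,0.213,0,0,0.0001,1],[0.0006,0.0026,0.266,0,0,0.0002,1],[0.0007,0.003,0.32,-0.0001,-0.0002,0.0002,1],[0.0008,0.0037,0.372,-0.0001,-0.0002,0.0002,1],[0.0009,0.0042,0.425,-0.0001,-0.0002,0.0003,1],[0.001,0.0048,0.478,-0.0001,-0.0002,0.0003,1],[0.001,0.0053,0.53,-0.0002,-0.0003,0.0003,1]]
  ]
}}

```text
time_s: 12.8
position: [0.5559, -0.1707, 0.0402]
tcp_rot: [[0.837, -0.547, 0.002], [-0.547, -0.837, -0.0], [0.001, -0.001, -1.0]]
force: [-0.2, -0.3, -1.8]
opening: 0.64
grasp_force: 30.0
```

Run:
```python
from p import *
x=st(); print(np.round(DR-x["tcp_rot"],3).tolist()); 
plan([(box(0,0,20),DR,1,10)])
```

```text
t 12.8 p [ 0.5559 -0.1707  0.0402] q [-28.1  41.8  96.    0.   42.1  95. ] F [-0.2 -0.3 -1.8] op 0.64 g 30.0
[[-0.001, -0.001, -0.002], [-0.001, 0.001, 0.0], [-0.001, 0.001, -0.0]]
[[[-0.001,0.0005,0.0135,0.0,0.0,0.0,1],[-0.002,0.0011,0.0269,0.0,0.0,0.0,1],[-0.0031,0.0016,0.0404,0.0,-0.0001,0.0,1],[-0.0041,0.0021,0.0539,0.0,-0.0001,0.0001,1],[-0.0051,0.0026,0.0673,-0.0001,-0.0001,0.0001,1],[-0.0061,0.0032,0.0808,-0.0001,-0.0001,0.0001,1],[-0.0072,0.0037,0.0942,-0.0001,-0.0002,0.0001,1],[-0.0082,0.0042,0.1077,-0.0001,-0.0002,0.0001,1],[-0.0092,0.0047,0.1212,-0.0001,-0.0002,0.0001,1],[-0.0102,0.0053,0.1346,-0.0001,-0.0002,0.0002,1]]]
```

>>> {"method": "carry_out", "body": {
  "deltas": [
    [[-0.001,0.0005,0.014,0,0,0,1],[-0.002,0.001,0.028,0,0,0,1],[-0.003,0.0015,0.042,0,0,0,1],[-0.004,0.002,0.056,0,0,0,1],[-0.005,0.0025,0.07,0,0,0,1],[-0.006,0.003,0.084,0,0,0,1],[-0.007,0.0035,0.098,0,-0.0001,0,1],[-0.008,0.004,0.112,0,-0.0002,0.0001,1],[-0.009,0.0045,0.126,0,-0.0002,0.0001,1],[-0.01,0.005,0.14,0,-0.0002,0.0002,1]]
  ]
}}

```text
time_s: 13.63
position: [0.5543, -0.1706, 0.0199]
tcp_rot: [[0.837, -0.548, 0.001], [-0.548, -0.837, 0.0], [0.0, -0.001, -1.0]]
force: [-0.6, 0.1, -1.1]
opening: 0.638
grasp_force: 30.0
```

>>> {"method": "carry_out", "body": {
  "deltas": [
    [[0,0,0.003,0,0,0,1],[0,0,0.006,0,0,0,1],[0,0,0.009,0,0,0,1],[0,0,0.012,0,0,0,1],[0,0,0.015,0,0,0,1],[0,0,0.018,0,0,0,1],[0,0,0.021,0,0,0,1],[0,0,0.024,0,0,0,1],[0,0,0.024,0,0,0,1],[0,0,0.024,0,0,0,1]]
  ]
}}

```text
time_s: 14.47
position: [0.5543, -0.1705, 0.0164]
tcp_rot: [[0.837, -0.548, 0.001], [-0.548, -0.837, 0.0], [0.0, -0.001, -1.0]]
force: [0.6, -0.3, -2.9]
opening: 0.641
grasp_force: 30.0
```

>>> {"method": "carry_out", "body": {
  "deltas": [
    [[0,0,0.002,0,0,0,1],[0,0,0.004,0,0,0,1],[0,0,0.006,0,0,0,1],[0,0,0.008,0,0,0,1],[0,0,0.01,0,0,0,1],[0,0,0.012,0,0,0,1],[0,0,0.014,0,0,0,1],[0,0,0.014,0,0,0,1],[0,0,0.014,0,0,0,1],[0,0,0.014,0,0,0,1]]
  ]
}}

```text
time_s: 15.3
position: [0.5543, -0.1706, 0.0144]
tcp_rot: [[0.837, -0.548, 0.001], [-0.548, -0.837, 0.0], [0.0, -0.001, -1.0]]
force: [0.6, 0.4, -1.3]
opening: 0.642
grasp_force: 30.0
```

>>> {"method": "carry_out", "body": {
  "deltas": [
    [[0,0,0.001,0,0,0,1],[0,0,0.002,0,0,0,1],[0,0,0.003,0,0,0,1],[0,0,0.004,0,0,0,1],[0,0,0.005,0,0,0,1],[0,0,0.006,0,0,0,1],[0,0,0.007,0,0,0,1],[0,0,0.008,0,0,0,1],[0,0,0.008,0,0,0,1],[0,0,0.008,0,0,0,1]]
  ]
}}

```text
time_s: 16.13
position: [0.5544, -0.1706, 0.0141]
tcp_rot: [[0.837, -0.548, 0.001], [-0.548, -0.837, 0.0], [0.001, -0.001, -1.0]]
force: [-1.2, 1.1, 7.1]
opening: 0.639
grasp_force: 30.0
```

Contact is at z = 14.1 mm with a 7 N push-back, as expected for the bearer tops. Releasing.

>>> {"method": "carry_out", "body": {
  "deltas": [
    [[0,0,0,0,0,0,0],[0,0,0,0,0,0,-0.3],[0,0,0,0,0,0,-0.6],[0,0,0,0,0,0,-0.8],[0,0,0,0,0,0,-0.8],[0,0,0,0,0,0,-0.8],[0,0,-0.02,0,0,0,-0.8],[0,0,-0.06,0,0,0,-0.8],[0,0,-0.12,0,0,0,-0.8],[0,0,-0.2,0,0,0,-0.8]]
  ]
}}

```text
time_s: 16.97
position: [0.5539, -0.1704, 0.0436]
tcp_rot: [[0.837, -0.548, -0.0], [-0.548, -0.837, 0.001], [-0.001, -0.001, -1.0]]
force: [-1.1, 0.6, -0.1]
opening: 0.897
grasp_force: 0.0
```

>>> {"method": "carry_out", "body": {
  "deltas": [
    [[0,0,-0.1,0,0,0,-0.8],[0,0,-0.2,0,0,0,-0.8],[0,0,-0.3,0,0,0,-0.8],[0,0,-0.4,0,0,0,-0.8],[0,0,-0.5,0,0,0,-0.8],[0,0,-0.6,0,0,0,-0.8],[0,0,-0.7,0,0,0,-0.8],[0,0,-0.8,0,0,0,-0.8],[0,0,-0.9,0,0,0,-0.8],[0,0,-1,0,0,0,-0.8]]
  ]
}}

```text
time_s: 17.8
position: [0.5541, -0.1706, 0.1954]
tcp_rot: [[0.837, -0.548, 0.002], [-0.548, -0.837, -0.0], [0.002, -0.001, -1.0]]
force: [0.2, -1.0, -0.0]
opening: 0.898
grasp_force: 0.0
```

>>> {"method": "carry_out", "body": {
  "deltas": [
    [[0,0,-0.1,0,0,0,0],[0,0,-0.2,0,0,0,1],[0,0,-0.3,0,0,0,1],[0,0,-0.4,0,0,0,1],[0,0,-0.5,0,0,0,1],[0,0,-0.6,0,0,0,1],[0,0,-0.7,0,0,0,1],[0,0,-0.8,0,0,0,1],[0,0,-0.9,0,0,0,1],[0,0,-1,0,0,0,1]]
  ]
}}

```text
time_s: 18.63
position: [0.5535, -0.1704, 0.3454]
tcp_rot: [[0.837, -0.548, 0.002], [-0.548, -0.837, -0.0], [0.002, -0.001, -1.0]]
force: [0.2, -0.3, -0.2]
opening: 0.223
grasp_force: 0.0
```

Run:
```python
from p import *
from rig import capture
from h import proj
import cv2
x=st(); o=[]
th=F[8]; print("lid",th)
for n,(a,b) in (("top",(240,120)),("side",(225,130))):
    im=capture(n)[:,:,::-1].copy(); k=4
    o.append(cv2.resize(im,None,fx=k,fy=k,interpolation=cv2.INTER_CUBIC)[b*k:(b+140)*k,a*k:(a+100)*k])
cv2.imwrite("pics/E.png",np.hstack(o))
for r in (140,150): 
  print(r,box(85-r*np.cos(th)+11*np.sin(th)+40,0,75.5+r*np.sin(th)+11*np.cos(th)))
plan([(box(85-176*np.cos(th)+80,0,330),None,1,10)])
```

```text
t 18.63 p [ 0.5535 -0.1704  0.3454] q [-28.2  19.9  79.5   0.   80.5  95. ] F [ 0.2 -0.3 -0.2] op 0.223 g 0.0
lid 1.7576121480171876
140 [ 0.68961074 -0.25916083  0.21102104]
150 [ 0.69116494 -0.26017771  0.22084705]
[[[0.1309,0.0,0.0126,0.0,0.0,0.0,1],[0.2619,0.0,0.0251,0.0,0.0,0.0,1],[0.3928,0.0001,0.0377,0.0,0.0,0.0,1],[0.5238,0.0001,0.0503,0.0,0.0,0.0,1],[0.6547,0.0001,0.0628,0.0,0.0,0.0,1],[0.7856,0.0001,0.0754,0.0,0.0,0.0,1],[0.9166,0.0001,0.0879,0.0,0.0,0.0,1],[1.0475,0.0002,0.1005,0.0,0.0,0.0,1],[1.1785,0.0002,0.1131,0.0,0.0,0.0,1],[1.3094,0.0002,0.1256,0.0,0.0,0.0,1]]]
```

View pics/E.png

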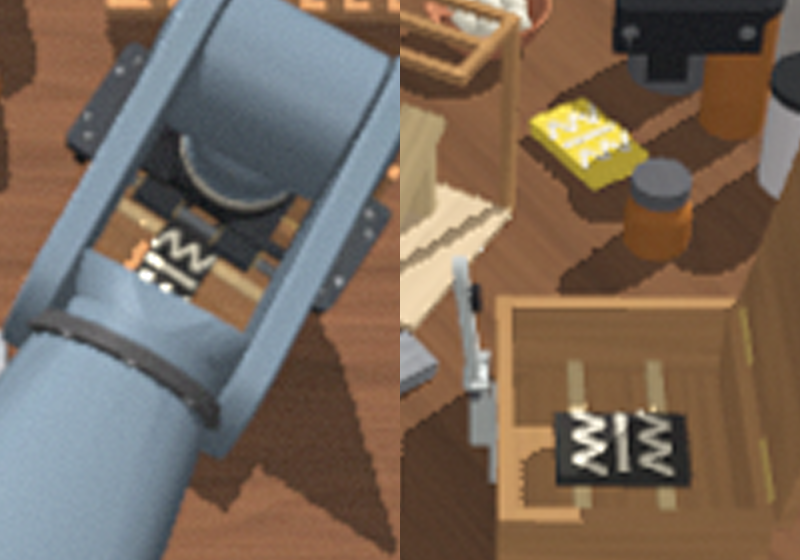

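The plaque lies level across both bearers near the middle, inlay up (side crop about 555–690 × 410–485). Next I'll go over and behind the lid with the fingers shut.

>>> {"method": "carry_out", "body": {
  "deltas": [
    [[0.1,0,0,0,0,0,1],[0.2,0,0,0,0,0,1],[0.3,0,0,0,0,0,1],[0.4,0,0,0,0,0,1],[0.5,0,0,0,0,0,1],[0.6,0,0,0,0,0,1],[0.7,0,0,0,0,0,1],[0.8,0,0,0,0,0,1],[0.9,0,0,0,0,0,1],[1,0,0,0,0,0,1]]
  ]
}}

```text
time_s: 19.57
position: [0.6795, -0.2529, 0.3425]
tcp_rot: [[0.837, -0.548, -0.001], [-0.548, -0.837, 0.001], [-0.001, -0.001, -1.0]]
force: [0.5, -0.3, -0.4]
opening: 0.003
grasp_force: 0.0
```

>>> {"method": "carry_out", "body": {
  "deltas": [
    [[0.1,0,0,0,0,0,1],[0.12,0,0.1,0,0,0,1],[0.12,0,0.2,0,0,0,1],[0.12,0,0.3,0,0,0,1],[0.12,0,0.4,0,0,0,1],[0.12,0,0.5,0,0,0,1],[0.12,0,0.6,0,0,0,1],[0.12,0,0.7,0,0,0,1],[0.12,0,0.8,0,0,0,1],[0.12,0,0.87,0,0,0,1]]
  ]
}}

```text
time_s: 20.4
position: [0.6934, -0.2619, 0.2104]
tcp_rot: [[0.837, -0.548, -0.003], [-0.548, -0.837, 0.002], [-0.003, -0.0, -1.0]]
force: [-1.0, 1.3, -0.1]
opening: 0.002
grasp_force: 0.0
```

```bash
cat >> p.py <<'E'
def bl(): # TCP in box frame, mm
    x=telemetry.read_state(); return BR.T@(np.array(x["position"])-BP)*1e3
def lidpt(th,w=10):
    r=115+25*min(th/1.5708,1); X=85-r*np.cos(th)+11*np.sin(th)+w; Z=75.5+r*np.sin(th)+11*np.cos(th)
    if th>1.5708: X=85-176*np.cos(th)+11*np.sin(th)+w; Z=min(Z,216)
    return box(X,0,Z)
E
python3 - <<'E'
from p import *
st(); print(bl())
plan([(lidpt(1.74),DR,1,4),(lidpt(1.6),DR,1,3),(lidpt(1.45),DR,1,3)])
E
```

```text
t 20.4 p [ 0.6934 -0.2619  0.2104] q [-29.3  40.5  63.6   0.   76.1  93.9] F [-1.   1.3 -0.1] op 0.002 g 0.0
[166.48764058  -0.22744094 210.38279726]
[[[-0.0517,-0.0004,-0.0019,0.0,0.0001,0.0,1],[-0.1034,-0.0007,-0.0039,0.0,0.0003,0.0,1],[-0.1551,-0.0011,-0.0058,-0.0001,0.0004,0.0,1],[-0.2067,-0.0015,-0.0078,-0.0001,0.0005,0.0,1],[-0.2609,-0.0015,-0.0153,-0.0001,0.0005,0.0,1],[-0.315,-0.0015,-0.0228,-0.0001,0.0005,0.0,1],[-0.3691,-0.0015,-0.0304,-0.0001,0.0005,0.0,1],[-0.4177,-0.0014,-0.0275,-0.0001,0.0005,0.0,1],[-0.4662,-0.0014,-0.0246,-0.0001,0.0005,0.0,1],[-0.5148,-0.0014,-0.0217,-0.0001,0.0005,0.0,1]]]
```

>>> {"method": "carry_out", "body": {
  "deltas": [
    [[-0.05,0,0,0,0,0,1],[-0.1,0,0,0,0,0,1],[-0.14,0,0,0,0,0,1],[-0.18,0,-0.005,0,0,0,1],[-0.22,0,-0.01,0,0,0,1],[-0.26,0,-0.015,0,0,0,1],[-0.3,0,-0.02,0,0,0,1],[-0.34,0,-0.025,0,0,0,1],[-0.38,0,-0.03,0,0,0,1],[-0.42,0,-0.03,0,0,0,1]]
  ]
}}

```text
time_s: 21.23
position: [0.6419, -0.2281, 0.2178]
tcp_rot: [[0.837, -0.548, 0.002], [-0.548, -0.837, -0.0], [0.002, -0.001, -1.0]]
force: [1.5, -1.2, 2.7]
opening: 0.004
grasp_force: 1.3
```

Run:
```python
from p import *
st(); print(bl())
plan([(lidpt(t),None,1,2) for t in(1.5,1.4,1.3,1.2,1.1)])
```

```text
t 21.23 p [ 0.6419 -0.2281  0.2178] q [-29.   34.9  73.7   0.   71.3  94.2] F [ 1.5 -1.2  2.7] op 0.004 g 1.3
[ 1.04879309e+02 -1.46365671e-01  2.17823902e+02]
[[[-0.0291,-0.0005,0.01,0.0,0.0,0.0,1],[-0.0582,-0.001,0.02,0.0,0.0,0.0,1],[-0.1037,-0.0009,0.0271,0.0,0.0,0.0,1],[-0.1492,-0.0009,0.0342,0.0,0.0,0.0,1],[-0.1932,-0.0009,0.0457,0.0,0.0,0.0,1],[-0.2373,-0.0009,0.0572,0.0,0.0,0.0,1],[-0.2794,-0.0009,0.0728,0.0,0.0,0.0,1],[-0.3216,-0.0009,0.0884,0.0,0.0,0.0,1],[-0.3615,-0.0008,0.108,0.0,0.0,0.0,1],[-0.4014,-0.0008,0.1276,0.0,0.0,0.0,1]]]
```

Contact is made with light forces. Continuing along the lid's arc.

>>> {"method": "carry_out", "body": {
  "deltas": [
    [[-0.03,0,0.01,0,0,0,1],[-0.06,0,0.02,0,0,0,1],[-0.1,0,0.027,0,0,0,1],[-0.15,0,0.034,0,0,0,1],[-0.19,0,0.045,0,0,0,1],[-0.235,0,0.057,0,0,0,1],[-0.28,0,0.073,0,0,0,1],[-0.32,0,0.088,0,0,0,1],[-0.36,0,0.108,0,0,0,1],[-0.4,0,0.128,0,0,0,1]]
  ]
}}

```text
time_s: 22.07
position: [0.591, -0.1947, 0.1976]
tcp_rot: [[0.837, -0.548, 0.0], [-0.548, -0.837, 0.001], [-0.0, -0.001, -1.0]]
force: [0.8, -0.3, 2.6]
opening: 0.004
grasp_force: 1.1
```

Run:
```python
from p import *
st(); print(bl())
plan([(lidpt(t),None,1,2) for t in(1.0,.9,.8,.7,.6)])
```

```text
t 22.07 p [ 0.591  -0.1947  0.1976] q [-28.5  31.6  83.9   0.   64.5  94.7] F [ 0.8 -0.3  2.6] op 0.004 g 1.1
[ 4.40630044e+01 -5.28580954e-02  1.97613672e+02]
[[[-0.0351,-0.0002,0.02,0.0,0.0,0.0,1],[-0.0703,-0.0003,0.0401,0.0,0.0,0.0,1],[-0.1046,-0.0003,0.0666,0.0,0.0,0.0,1],[-0.1389,-0.0003,0.0932,0.0,0.0,0.0,1],[-0.17,-0.0002,0.1227,0.0,0.0,0.0,1],[-0.201,-0.0002,0.1522,0.0,0.0,0.0,1],[-0.2287,-0.0002,0.1843,0.0,0.0,0.0,1],[-0.2563,-0.0002,0.2164,0.0,0.0,0.0,1],[-0.2802,-0.0002,0.2506,0.0,0.0,0.0,1],[-0.3042,-0.0001,0.2848,0.0,0.0,0.0,1]]]
```

>>> {"method": "carry_out", "body": {
  "deltas": [
    [[-0.035,0,0.02,0,0,0,1],[-0.07,0,0.04,0,0,0,1],[-0.105,0,0.067,0,0,0,1],[-0.14,0,0.093,0,0,0,1],[-0.17,0,0.123,0,0,0,1],[-0.2,0,0.152,0,0,0,1],[-0.23,0,0.184,0,0,0,1],[-0.256,0,0.216,0,0,0,1],[-0.28,0,0.25,0,0,0,1],[-0.304,0,0.285,0,0,0,1]]
  ]
}}

```text
time_s: 22.9
position: [0.5532, -0.1699, 0.1546]
tcp_rot: [[0.837, -0.548, 0.0], [-0.548, -0.837, 0.001], [-0.0, -0.001, -1.0]]
force: [-0.4, 0.8, 1.3]
opening: 0.01
grasp_force: 0.8
```

Run:
```python
from p import *
st(); print(bl())
plan([(lidpt(t),None,1,2) for t in(.5,.4,.3,.22,.15)])
```

```text
t 22.9 p [ 0.5532 -0.1699  0.1546] q [-28.2  31.6  92.6   0.   55.8  95. ] F [-0.4  0.8  1.3] op 0.01 g 0.8
[-1.19110688e+00 -2.28146625e-02  1.54585243e+02]
[[[-0.0215,-0.0001,0.0349,0.0,0.0,0.0,1],[-0.0429,-0.0001,0.0699,0.0,0.0,0.0,1],[-0.0591,-0.0001,0.1073,0.0,0.0,0.0,1],[-0.0754,0.0,0.1446,0.0,0.0,0.0,1],[-0.0876,0.0,0.1829,0.0,0.0,0.0,1],[-0.0998,0.0,0.2212,0.0,0.0,0.0,1],[-0.1067,0.0,0.2523,0.0,0.0,0.0,1],[-0.1136,0.0,0.2833,0.0,0.0,0.0,1],[-0.1175,0.0001,0.3106,0.0,0.0,0.0,1],[-0.1215,0.0001,0.3378,0.0,0.0,0.0,1]]]
```

>>> {"method": "carry_out", "body": {
  "deltas": [
    [[-0.02,0,0.035,0,0,0,1],[-0.043,0,0.07,0,0,0,1],[-0.06,0,0.107,0,0,0,1],[-0.075,0,0.145,0,0,0,1],[-0.088,0,0.183,0,0,0,1],[-0.1,0,0.22,0,0,0,1],[-0.107,0,0.252,0,0,0,1],[-0.114,0,0.283,0,0,0,1],[-0.118,0,0.31,0,0,0,1],[-0.12,0,0.338,0,0,0,1]]
  ]
}}

```text
time_s: 23.73
position: [0.5385, -0.1603, 0.104]
tcp_rot: [[0.837, -0.548, 0.0], [-0.548, -0.837, 0.001], [-0.0, -0.001, -1.0]]
force: [-1.6, 0.2, 1.4]
opening: 0.007
grasp_force: 0.6
```

Run:
```python
from p import *
st(); print(bl())
plan([(lidpt(t),None,1,2) for t in(.1,.06,.03,.01,0)])
```

```text
t 23.73 p [ 0.5385 -0.1603  0.104 ] q [-28.   34.9  97.2   0.1  48.   95.2] F [-1.6  0.2  1.4] op 0.007 g 0.6
[-1.87542400e+01  7.97198372e-03  1.04046488e+02]
[[[-0.0039,0.0,0.0199,0.0,0.0,0.0,1],[-0.0077,0.0001,0.0397,0.0,0.0,0.0,1],[-0.0083,0.0001,0.0552,0.0,0.0,0.0,1],[-0.0089,0.0001,0.0708,0.0,0.0,0.0,1],[-0.0089,0.0001,0.0823,0.0,0.0,0.0,1],[-0.0089,0.0001,0.0939,0.0,0.0,0.0,1],[-0.0088,0.0001,0.1016,0.0,0.0,0.0,1],[-0.0086,0.0001,0.1093,0.0,0.0,0.0,1],[-0.0084,0.0001,0.1131,0.0,0.0,0.0,1],[-0.0083,0.0001,0.117,0.0,0.0,0.0,1]]]
```

>>> {"method": "carry_out", "body": {
  "deltas": [
    [[-0.004,0,0.02,0,0,0,1],[-0.008,0,0.04,0,0,0,1],[-0.008,0,0.055,0,0,0,1],[-0.009,0,0.07,0,0,0,1],[-0.009,0,0.082,0,0,0,1],[-0.009,0,0.093,0,0,0,1],[-0.009,0,0.102,0,0,0,1],[-0.009,0,0.11,0,0,0,1],[-0.009,0,0.113,0,0,0,1],[-0.009,0,0.117,0,0,0,1]]
  ]
}}

```text
time_s: 24.57
position: [0.5376, -0.1597, 0.087]
tcp_rot: [[0.837, -0.548, 0.001], [-0.548, -0.837, 0.0], [0.0, -0.001, -1.0]]
force: [-0.6, -0.4, 1.5]
opening: 0.005
grasp_force: 0.7
```

>>> {"method": "carry_out", "body": {
  "deltas": [
    [[0,0,0.002,0,0,0,1],[0,0,0.004,0,0,0,1],[0,0,0.006,0,0,0,1],[0,0,0.008,0,0,0,1],[0,0,0.01,0,0,0,1],[0,0,0.012,0,0,0,1],[0,0,0.012,0,0,0,1],[0,0,0.012,0,0,0,1],[0,0,0.012,0,0,0,1],[0,0,0.012,0,0,0,1]]
  ]
}}

```text
time_s: 25.4
position: [0.5376, -0.1597, 0.0868]
tcp_rot: [[0.837, -0.547, 0.001], [-0.547, -0.837, -0.0], [0.001, -0.001, -1.0]]
force: [-2.6, 1.4, 12.4]
opening: 0.009
grasp_force: 6.0
```

The lid is shut: 12 N of push-back at z = 86.8 mm. Now the clamp: up, over, and in front of it.

>>> {"method": "carry_out", "body": {
  "deltas": [
    [[0,0,-0.05,0,0,0,1],[0,0,-0.15,0,0,0,1],[0,0,-0.27,0,0,0,1],[0,0,-0.4,0,0,0,1],[0,0,-0.5,0,0,0,1],[0,0,-0.6,0,0,0,1],[0,0,-0.7,0,0,0,1],[0,0,-0.8,0,0,0,1],[0,0,-0.9,0,0,0,1],[0,0,-1,0,0,0,1]]
  ]
}}

```text
time_s: 26.23
position: [0.5377, -0.1599, 0.236]
tcp_rot: [[0.837, -0.548, 0.002], [-0.548, -0.837, -0.0], [0.001, -0.001, -1.0]]
force: [0.1, -0.3, 1.0]
opening: 0.008
grasp_force: 0.0
```

>>> {"method": "carry_out", "body": {
  "deltas": [
    [[0,0,-0.15,0,0,0,1],[-0.1,0,-0.2,0,0,0,1],[-0.2,0,-0.2,0,0,0,1],[-0.3,0,-0.2,0,0,0,1],[-0.4,0,-0.2,0,0,0,1],[-0.5,0,-0.2,0,0,0,1],[-0.6,0,-0.2,0,0,0,1],[-0.7,0,-0.2,0,0,0,1],[-0.8,0,-0.2,0,0,0,1],[-0.86,0,-0.2,0,0,0,1]]
  ]
}}

```text
time_s: 27.07
position: [0.4282, -0.0882, 0.2652]
tcp_rot: [[0.837, -0.547, 0.0], [-0.547, -0.837, 0.001], [-0.0, -0.001, -1.0]]
force: [-0.1, 0.8, -0.5]
opening: 0.003
grasp_force: 0.0
```

```bash
cat >> p.py <<'E'
def clpt(ph,w=10):
    r=80; X=-100+r*np.cos(ph)-4*np.sin(ph)-w; Z=98+r*np.sin(ph)+4*np.cos(ph)
    if ph>1.5708: X=-100+100*np.cos(ph)-4*np.sin(ph)-w
    return box(X,0,Z)
E
python3 - <<'E'
from p import *
from rig import capture
import cv2
x=st(); print(bl()); plan([(box(-148,0,176),DR,1,10)])
o=[]
for n,(a,b) in (("top",(215,120)),("side",(215,130))):
    im=capture(n)[:,:,::-1].copy(); k=4
    o.append(cv2.resize(im,None,fx=k,fy=k,interpolation=cv2.INTER_CUBIC)[b*k:(b+140)*k,a*k:(a+100)*k])
cv2.imwrite("pics/G.png",np.hstack(o))
E
```

```text
t 27.07 p [ 0.4282 -0.0882  0.2652] q [-26.4  12.2 104.5   0.   63.2  96.8] F [-0.1  0.8 -0.5] op 0.003 g 0.0
[-1.50491596e+02 -6.69288775e-02  2.65163126e+02]
[[[0.0017,0.0,0.0594,0.0,0.0,0.0,1],[0.0033,0.0,0.1189,0.0,0.0,0.0,1],[0.005,0.0,0.1783,0.0,0.0,0.0,1],[0.0067,0.0,0.2378,0.0,0.0,0.0,1],[0.0083,0.0,0.2972,-0.0001,0.0,0.0,1],[0.01,0.0,0.3567,-0.0001,0.0,0.0,1],[0.0117,0.0,0.4161,-0.0001,0.0,0.0,1],[0.0133,0.0,0.4755,-0.0001,0.0,0.0,1],[0.015,0.0,0.535,-0.0001,0.0,0.0,1],[0.0166,0.0,0.5944,-0.0001,0.0,0.0,1]]]
```

View pics/G.png

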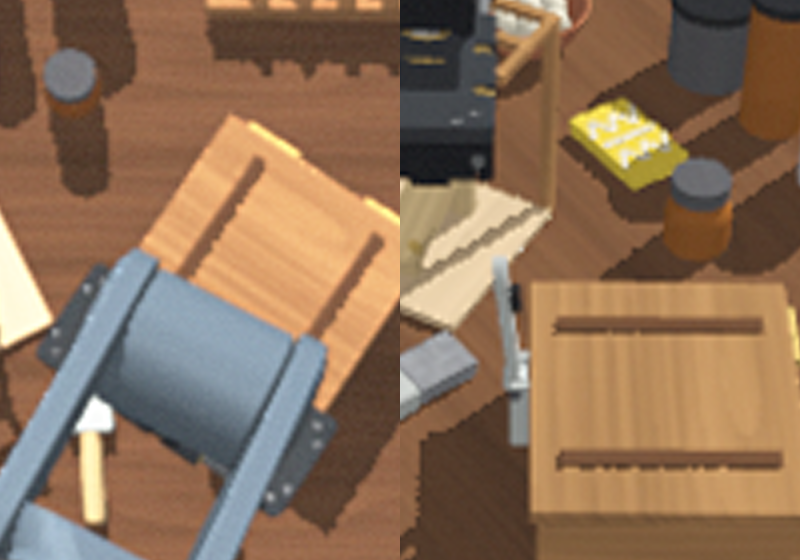

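The lid is closed flat, and the clamp bar stands upright just left of the gripper's line (side crop (505,310)). Lowering in front of it.

>>> {"method": "carry_out", "body": {
  "deltas": [
    [[0,0,0.06,0,0,0,1],[0,0,0.12,0,0,0,1],[0,0,0.18,0,0,0,1],[0,0,0.24,0,0,0,1],[0,0,0.3,0,0,0,1],[0,0,0.36,0,0,0,1],[0,0,0.42,0,0,0,1],[0,0,0.48,0,0,0,1],[0,0,0.54,0,0,0,1],[0,0,0.59,0,0,0,1]]
  ]
}}

```text
time_s: 28.0
position: [0.4308, -0.0899, 0.1761]
tcp_rot: [[0.837, -0.548, 0.002], [-0.548, -0.837, -0.0], [0.002, -0.001, -1.0]]
force: [-0.1, 0.6, 0.1]
opening: 0.005
grasp_force: 0.0
```

Run:
```python
from p import *
st(); print(bl()); plan([(clpt(1.7),None,1,5),(clpt(1.55),None,1,3),(clpt(1.45),None,1,2)])
```

```text
t 28.0 p [ 0.4308 -0.0899  0.1761] q [-26.4  20.4 110.7   0.   48.7  96.8] F [-0.1  0.6  0.1] op 0.005 g 0.0
[-1.47415249e+02 -3.73955437e-02  1.76055236e+02]
[[[0.0274,-0.0001,-0.001,0.0,0.0,0.0,1],[0.0548,-0.0001,-0.0019,0.0,0.0,0.0,1],[0.0823,-0.0002,-0.0029,0.0,0.0,0.0,1],[0.1097,-0.0003,-0.0039,0.0,0.0,0.0,1],[0.1371,-0.0003,-0.0048,0.0,0.0,0.0,1],[0.1694,-0.0003,-0.0076,0.0,0.0,0.0,1],[0.2016,-0.0004,-0.0103,0.0,0.0,0.0,1],[0.2339,-0.0004,-0.013,0.0,0.0,0.0,1],[0.2606,-0.0004,-0.0124,0.0,0.0,0.0,1],[0.2873,-0.0004,-0.0118,0.0,0.0,0.0,1]]]
```

>>> {"method": "carry_out", "body": {
  "deltas": [
    [[0.03,0,0,0,0,0,1],[0.055,0,-0.002,0,0,0,1],[0.08,0,-0.003,0,0,0,1],[0.11,0,-0.004,0,0,0,1],[0.137,0,-0.005,0,0,0,1],[0.17,0,-0.008,0,0,0,1],[0.2,0,-0.01,0,0,0,1],[0.234,0,-0.012,0,0,0,1],[0.26,0,-0.012,0,0,0,1],[0.287,0,-0.012,0,0,0,1]]
  ]
}}

```text
time_s: 28.83
position: [0.4657, -0.1127, 0.1784]
tcp_rot: [[0.837, -0.548, 0.0], [-0.548, -0.837, 0.001], [-0.0, -0.001, -1.0]]
force: [-0.8, 1.2, 0.9]
opening: 0.011
grasp_force: 0.8
```

Run:
```python
from p import *
st(); print(bl()); plan([(clpt(t),None,1,2) for t in (1.33,1.2,1.07,.95,.83)])
```

```text
t 28.83 p [ 0.4657 -0.1127  0.1784] q [-2.700e+01  2.290e+01  1.053e+02  1.000e-01  5.180e+01  9.620e+01] F [-0.8  1.2  0.9] op 0.011 g 0.8
[-1.05781726e+02 -4.40970572e-02  1.78402543e+02]
[[[0.0366,-0.0002,0.0058,0.0,0.0,0.0,1],[0.0732,-0.0003,0.0117,0.0,0.0,0.0,1],[0.1067,-0.0003,0.0205,0.0,0.0,0.0,1],[0.1403,-0.0003,0.0292,0.0,0.0,0.0,1],[0.1724,-0.0003,0.0423,0.0,0.0,0.0,1],[0.2046,-0.0003,0.0553,0.0,0.0,0.0,1],[0.2325,-0.0003,0.071,0.0,0.0,0.0,1],[0.2604,-0.0003,0.0866,0.0,0.0,0.0,1],[0.2863,-0.0003,0.1055,0.0,0.0,0.0,1],[0.3122,-0.0003,0.1244,0.0,0.0,0.0,1]]]
```

>>> {"method": "carry_out", "body": {
  "deltas": [
    [[0.037,0,0.006,0,0,0,1],[0.073,0,0.012,0,0,0,1],[0.107,0,0.02,0,0,0,1],[0.14,0,0.03,0,0,0,1],[0.172,0,0.042,0,0,0,1],[0.205,0,0.055,0,0,0,1],[0.232,0,0.071,0,0,0,1],[0.26,0,0.087,0,0,0,1],[0.286,0,0.106,0,0,0,1],[0.312,0,0.124,0,0,0,1]]
  ]
}}

```text
time_s: 29.67
position: [0.505, -0.1384, 0.1595]
tcp_rot: [[0.837, -0.548, 0.0], [-0.548, -0.837, 0.001], [-0.0, -0.001, -1.0]]
force: [0.6, 1.0, 0.7]
opening: 0.004
grasp_force: 0.6
```

Run:
```python
from p import *
st(); print(bl()); plan([(clpt(t),None,1,2) for t in (.7,.57,.44,.32,.2)])
```

```text
t 29.67 p [ 0.505  -0.1384  0.1595] q [-2.760e+01  2.760e+01  1.003e+02  1.000e-01  5.220e+01  9.560e+01] F [0.6 1.  0.7] op 0.004 g 0.6
[-5.88390874e+01 -2.56764849e-02  1.59461093e+02]
[[[0.0248,-0.0001,0.0229,0.0,0.0,0.0,1],[0.0497,-0.0001,0.0458,0.0,0.0,0.0,1],[0.0716,-0.0001,0.0726,0.0,0.0,0.0,1],[0.0936,-0.0001,0.0995,0.0,0.0,0.0,1],[0.1118,-0.0001,0.129,0.0,0.0,0.0,1],[0.1301,-0.0001,0.1584,0.0,0.0,0.0,1],[0.1435,-0.0001,0.1875,0.0,0.0,0.0,1],[0.1568,-0.0001,0.2167,0.0,0.0,0.0,1],[0.1666,0.0,0.2471,0.0,0.0,0.0,1],[0.1763,0.0,0.2776,0.0,0.0,0.0,1]]]
```

>>> {"method": "carry_out", "body": {
  "deltas": [
    [[0.025,0,0.023,0,0,0,1],[0.05,0,0.046,0,0,0,1],[0.072,0,0.073,0,0,0,1],[0.094,0,0.1,0,0,0,1],[0.112,0,0.129,0,0,0,1],[0.13,0,0.158,0,0,0,1],[0.143,0,0.187,0,0,0,1],[0.157,0,0.217,0,0,0,1],[0.167,0,0.247,0,0,0,1],[0.176,0,0.278,0,0,0,1]]
  ]
}}

```text
time_s: 30.5
position: [0.5272, -0.1529, 0.1178]
tcp_rot: [[0.837, -0.548, 0.001], [-0.548, -0.837, 0.0], [0.001, -0.001, -1.0]]
force: [-1.0, 0.6, 1.0]
opening: 0.006
grasp_force: 0.6
```

Run:
```python
from p import *
st(); print(bl()); plan([(clpt(t),None,1,2) for t in (.15,.1,.06,.03,0)])
```

```text
t 30.5 p [ 0.5272 -0.1529  0.1178] q [-27.9  32.9  98.6   0.   48.5  95.3] F [-1.   0.6  1. ] op 0.006 g 0.6
[-3.22689141e+01 -3.06631081e-02  1.17794292e+02]
[[[0.0026,-0.0001,0.0129,0.0,0.0,0.0,1],[0.0051,-0.0002,0.0259,0.0,0.0,0.0,1],[0.0074,-0.0002,0.039,0.0,0.0,0.0,1],[0.0098,-0.0002,0.0522,0.0,0.0,0.0,1],[0.0111,-0.0002,0.0628,0.0,0.0,0.0,1],[0.0125,-0.0002,0.0734,0.0,0.0,0.0,1],[0.0133,-0.0002,0.0813,0.0,0.0,0.0,1],[0.014,-0.0001,0.0893,0.0,0.0,0.0,1],[0.0145,-0.0001,0.0973,0.0,0.0,0.0,1],[0.015,-0.0001,0.1053,0.0,0.0,0.0,1]]]
```

>>> {"method": "carry_out", "body": {
  "deltas": [
    [[0.003,0,0.013,0,0,0,1],[0.005,0,0.026,0,0,0,1],[0.007,0,0.039,0,0,0,1],[0.01,0,0.052,0,0,0,1],[0.011,0,0.063,0,0,0,1],[0.012,0,0.073,0,0,0,1],[0.013,0,0.081,0,0,0,1],[0.014,0,0.089,0,0,0,1],[0.014,0,0.097,0,0,0,1],[0.015,0,0.105,0,0,0,1]]
  ]
}}

```text
time_s: 31.33
position: [0.5291, -0.1541, 0.1025]
tcp_rot: [[0.837, -0.548, 0.001], [-0.548, -0.837, -0.0], [0.001, -0.001, -1.0]]
force: [0.9, -1.4, 2.2]
opening: 0.002
grasp_force: 0.7
```

>>> {"method": "carry_out", "body": {
  "deltas": [
    [[0,0,0.002,0,0,0,1],[0,0,0.004,0,0,0,1],[0,0,0.006,0,0,0,1],[0,0,0.008,0,0,0,1],[0,0,0.01,0,0,0,1],[0,0,0.012,0,0,0,1],[0,0,0.012,0,0,0,1],[0,0,0.012,0,0,0,1],[0,0,0.012,0,0,0,1],[0,0,0.012,0,0,0,1]]
  ]
}}

```text
time_s: 32.17
position: [0.5291, -0.1541, 0.1021]
tcp_rot: [[0.837, -0.547, 0.002], [-0.547, -0.837, -0.0], [0.002, -0.001, -1.0]]
force: [-1.2, 0.2, 11.0]
opening: 0.003
grasp_force: 5.6
```

The clamp is firmly down. I'll press slightly more, then retreat upward.

>>> {"method": "carry_out", "body": {
  "deltas": [
    [[0,0,0.004,0,0,0,1],[0,0,0.006,0,0,0,1],[0,0,0.006,0,0,0,1],[0,0,-0.02,0,0,0,1],[0,0,-0.08,0,0,0,1],[0,0,-0.18,0,0,0,1],[0,0,-0.3,0,0,0,1],[0,0,-0.45,0,0,0,1],[0,0,-0.6,0,0,0,1],[0,0,-0.75,0,0,0,1]]
  ]
}}

```text
time_s: 33.0
position: [0.528, -0.1535, 0.2138]
tcp_rot: [[0.837, -0.548, -0.001], [-0.548, -0.837, 0.001], [-0.002, -0.001, -1.0]]
force: [-0.1, 0.8, 0.8]
opening: 0.004
grasp_force: 0.0
```

>>> {"method": "carry_out", "body": {
  "deltas": [
    [[0,0,-0.1,0,0,0,1],[0,0,-0.2,0,0,0,1],[0,0,-0.3,0,0,0,1],[0,0,-0.4,0,0,0,1],[0,0,-0.5,0,0,0,1],[0,0,-0.6,0,0,0,1],[0,0,-0.7,0,0,0,1],[0,0,-0.8,0,0,0,1],[0,0,-0.8,0,0,0,1],[0,0,-0.8,0,0,0,1]]
  ]
}}

```text
time_s: 33.83
position: [0.5286, -0.1539, 0.3334]
tcp_rot: [[0.837, -0.548, 0.001], [-0.548, -0.837, 0.0], [0.001, -0.001, -1.0]]
force: [-0.7, 0.3, -0.7]
opening: 0.007
grasp_force: 0.0
```

Run:
```python
from p import *
from rig import capture
import cv2
st(); im=capture("side")[:,:,::-1]; cv2.imwrite("pics/H.png",cv2.resize(im[90:290,130:380],None,fx=3,fy=3,interpolation=cv2.INTER_CUBIC))
```

```text
t 33.83 p [ 0.5286 -0.1539  0.3334] q [-27.9  17.9  84.4   0.   77.6  95.3] F [-0.7  0.3 -0.7] op 0.007 g 0.0
```

View pics/H.png

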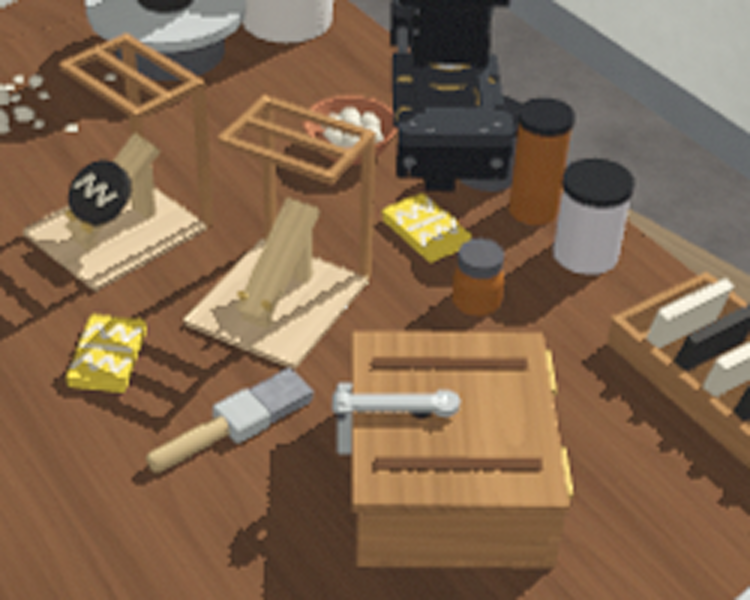

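The lid is shut and the clamp bar lies level across it, from (345,400) to (450,403). The other things are where they were and the robot is clear, so I'll hand in.

```bash
python3 -c "
from rig import job; print(job.hand_in())"
```

```text
the job is handed in; nothing more can be done
None
```

The rectangular plaque is level on both bearers, inlay up and lengthwise front to back; the lid is shut, the clamp bar is fully down, and the job is handed in at about 34 s of the 64 s allowed.

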